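# Unhook the lifting hook from the slide rack and put both away in the dryer

### The arm

A 6-joint arm with a two-finger parallel gripper is mounted at the origin on the work surface. World frame = base frame: x ahead of the robot, y to its left, z up, the work surface at z = 0. Lengths are in m, angles in rad, forces in N, time in s.
With the tool pointing down it reaches from about 0.35 to 0.85 m from the base axis. Payload 8.1 kg.
Tool frame: the origin (TCP) lies at the very end of the fingers, on their centre line; the grasp point (between the pads) lies 19 mm behind it; z points along the fingers, x is the direction in which the jaws open and shut, and the axes are right-handed (so a half turn about z gives the same grasp; the last joint's range is limited). The gripper opens to 93 mm and grips with 3 to 60 N. Pads are 15 mm wide; open, the fingers measure 128 mm over their backs; the gripper's body (75 mm by 188 mm) begins 65 mm behind the grasp point.
Start: joints at [1.099, 0.13, 1.488, -0, 1.523, -0.085], TCP at [0.226, 0.556, 0.188] pointing down, gripper open.
Joint ranges: [-2.96, 2.96], [-0.89, 2.26], [0.02, 2.5], [-1.34, 4.48], [0, 2.73], [-2.66, 2.66]. Speed limits (rad/s): [2.39, 2.39, 2.79, 3.14, 3.14, 3.14].

### API

Orientations are given as a rotation vector (axis times angle).
In Python, from plant import robot gives the robot as it stands. The module is installed in compiled form; this text tells all that it offers.
- The arm moves only by the tool jog_arm, never from a script. Its argument "commands" is one flat list of numbers, 5 for each row, row after row: the gripper's target within -1 to 1 (shut at 1, half-way at 0, fully open at -1), then the shift along the tool's x, y, z in m, then the turn about the tool's z in degrees. A call has 1 to 20 rows; each row shifts and turns the commanded pose from where the row before left it, along the tool's axes as they then stand; what a row does not reach is not made up. A row lasts 1/12 s, in which the tool goes at most 41.7 mm and 7.16 degrees, less where a joint would pass 70% of its speed; a pose out of reach is approached as far as the arm can. A call is refused whole if a number of a shift passes 0.0417 or a number of a turn 7.16, either way. A call with a gripper value outside its range is refused whole. The fingers move at their own pace and stop on an object; "grip_force" is the grip in N (left out, the last holds). Time passes only in rows, so rows that do not move let the fingers close. It gives the time, the measured TCP pose, the force and the opening at its end, in the units of the state.
- robot.read_state(): the state, without advancing time (a new reading comes with each control period).
- robot.read_camera(name): name is "scene" or "top" or "wrist"; returns a dict with "img" (420x560x3 uint8, blue, green, red), "vfov" (degrees; the focal length in pixels is half the picture's height over the tangent of half this angle, whatever the lens; pixels are square), "cx", "cy" (the principal point, pixels), "extrinsics" (4x4, takes a point from world to camera coordinates). Camera axes: x right, y down, z forward; pixel columns grow to the right and rows downward; lengths in m; the calibration is good to about 2 mm. A picture is of the moment at which its call begins. There is no depth.
- robot.close_job(): hands the job in, once; it reports no verdict.
Trained networks look in a picture, given as the dict that the camera call returned (one of the last four; its "shot" number tells which), for a name from the list of things; names that differ only in an ending like _2 or _b are one class to them, and where a whole thing is asked for, a point or a joint stands for the part that bears it (a point fixed in the world has none). Each returns a list of dicts, best first, with "score" (0 to 1); they miss things now and then, are a little off and sometimes report something else, mostly with a low value. They report only what shows in the picture. A call takes as long as a camera call. They do not tell look-alikes from the thing itself.
- robot.recognise(thing, picture): "box" ([centre column, centre row, width, height] as shares, 0 to 1, of the picture: columns of its width, rows of its height, round what is visible of it).
- robot.pinpoint(thing, picture): "position" ([row, column] as shares, 0 to 1, of the picture: columns of its width, rows of its height: a listed point, or the origin of a listed thing).
The state is a dict: "t": time; "q": joint angles; "dq": joint speeds; "joint_torque": joint torques, N m; "tool_pos": TCP position; "orientation": TCP orientation; "force": force on the tool from outside, world axes, zero at the start; "wrist_torque": the same for the moment, N m; "opening": finger opening in m.
Only numpy, scipy, OpenCV 4.12 (cv2) and the standard library are available. Lean on these libraries where they do the work, as an engineer would, in place of code of your own. Each camera call takes 0.05 s, during which the arm holds its last target.

### The job

The washed slide rack still has its lifting hook caught round one leg of its bail. Leaving the rack standing where it is, lift the hook a little and twist it round and off the leg, then lay the hook flat in the narrow bay of the dryer's pull-out shelf and stand the rack upright in the wide bay, setting both down rather than dropping them. Then push the shelf fully home; leave the beaker, the staining jar, the petri dishes and the slide box where they are.

Things in the scene. Friction and masses are not known exactly. Their poses are not given: they have to be found in the camera images.
- rack: Stainless slide rack, loose, 0.3 kg: open sheet box 90 mm long (its x), 84 mm wide (y), rim 40 mm high, with a rigid wire bail along x. The bail's two upright legs (6 mm round) stand at x = +-62 mm, outside the end walls. 134 mm long overall, 114 mm tall, may stand either way round. Origin: centre of the underside, z up
- rack_leg (a point): On the axis of the leg that the hook is caught round (rack x = +62 mm), 20 mm above the rack's underside; axes as the rack's. Between leg and end wall 14 mm are free. Lugs tie leg to wall at the foot (3 mm high, to x = 67 mm) and at the rim (36.5 to 39.5 mm high); between them the hook is free to slide up and down
- rack_bail (a point): Middle of the bail's grip bar (steel, 12 mm round, 72 mm long, along the rack's x), 108 mm above the rack's underside; free to pinch from above
- lifter: Lifting hook, loose, 0.12 kg, 135 mm long, lying flat: black grip, 6 mm round shank, flat crook (open eye, 28 mm inside). Origin: under the eye's centre, at the grip's underside; x along the shank from grip to eye, z up. Wire 4 to 10 mm above the underside. At the start its shank points at the rack's end wall within 0.3 rad, so it cannot be pushed forward off the leg
- lifter_eye (a point): Centre of the hook's eye, 7 mm above the underside; axes as the hook's; at the start 6 mm outboard of the leg's axis. The wire runs from the shank (x = -17 mm) round by the +y side and the front to its tip at x = 3, y = -17 mm. The mouth, 20 mm clear, is the open part between tip and shank, on the -x, -y side
- lifter_tip (a point): Tip of the crook. To free the hook: raise it about 12 mm, turn it about 90 degrees anticlockwise (seen from above) about the eye's centre, so that the mouth meets the leg, then move it 50 mm in the direction 25 degrees to the left of the way its x then points, and lift
- lifter_grip (a point): Centre of the hook's black grip (70 mm along x, 18 mm across y, 14 mm high), 80 mm behind the eye's centre, 7 mm above the underside; axes as the hook's; pinch it across its y from above
- shelf (a joint): How far the dryer's shelf is pulled out, m: 0 is fully home (front edge level with the hood's front), 0.18 fully out; at the start 0.15 to 0.178. It slides with about 1.5 N of friction and stays where it is left
- shelf_handle (a point): Middle of the shelf's bar handle (round steel, 110 mm wide, about 27 mm above the bench, 35 mm in front of the shelf's front edge); its x points into the dryer, the way to push, y along the bar; moves with the shelf
- rack_bay (a point): Centre of the floor of the shelf's wide bay (inside 160 mm along x by 124 mm along y; floor 19 mm above the bench, walls 16 mm higher). x points straight into the dryer. Moves with the shelf. The rack goes here, its length along the bay's x
- hook_bay (a point): Centre of the floor of the shelf's narrow bay (inside 160 mm along x by 90 mm along y; floor 19 mm above the bench, walls 16 mm higher). x points straight into the dryer. Moves with the shelf. The hook goes here, its length along the bay's x, its grip best towards the front (-x), where it is clear of the hood
- dryer: White slide dryer fixed on the bench, an open-fronted hood 250 mm deep (x), 286 mm wide (y), 195 mm tall; origin: centre of its underside; its open front is at x = -125 mm and faces -x; inside there are 145 mm of height above the shelf's floor
- beaker: Bystander: glass beaker, 72 mm diameter, 95 mm tall; origin under its centre
- staining_jar: Bystander: glass staining jar with lid, 75 x 63 mm, 95 mm tall; origin under its centre
- petri_dishes: Bystander: stack of petri dishes, 92 mm diameter, 44 mm tall; origin under its centre
- slide_box: Bystander: grey slide box, 172 x 87 mm, 32 mm tall; origin under its centre
Mind the look-alikes: they are no part of the job. What is shaped like the lifter but blue is not meant. Leave any orange look-alike of the rack alone.

How it is judged:
On the way, in this order (a step that is already met when the one before it is completed fails the run):
1. the hook is off the leg (its eye more than 50 mm from it) with the rack still standing upright on the bench, within 60 mm of where it was (distance between lifter_eye and rack_leg above 0.05 m and height (world z) of rack below 0.008 m and angle between rack's own z axis and vertical below 0.1 rad and distance of rack from where it was at the start of the episode below 0.06 m), for 0.2 s.
2. with the shelf still pulled out at least 120 mm, the hook lies flat in the narrow bay and the rack stands in the wide bay, both let go (x of lifter_eye in the frame of hook_bay between -0.08 and 0.08 m and y of lifter_eye in the frame of hook_bay between -0.045 and 0.045 m and z of lifter_eye in the frame of hook_bay between 0.002 and 0.014 m and x of lifter_grip in the frame of hook_bay between -0.08 and 0.08 m and y of lifter_grip in the frame of hook_bay between -0.045 and 0.045 m and z of lifter_grip in the frame of hook_bay between 0.002 and 0.014 m and x of rack in the frame of rack_bay between -0.025 and 0.025 m and y of rack in the frame of rack_bay between -0.03 and 0.03 m and z of rack in the frame of rack_bay between -0.004 and 0.005 m and angle between rack's own z axis and vertical below 0.06 rad and contact force between the fingers and rack below 0.05 N and contact force between the fingers and lifter below 0.05 N and value of joint shelf above 0.12 m), for 0.2 s.
At the end, for the whole second after the job is handed in: The shelf is home (within 8 mm); the hook lies flat wholly in the narrow bay (grip and eye both within 7 mm of lying level on its floor); the rack stands upright (within 0.06 rad) on the floor of the wide bay; both are at rest (x of lifter_eye in the frame of hook_bay between -0.08 and 0.08 m and y of lifter_eye in the frame of hook_bay between -0.045 and 0.045 m and z of lifter_eye in the frame of hook_bay between 0.002 and 0.014 m and x of lifter_grip in the frame of hook_bay between -0.08 and 0.08 m and y of lifter_grip in the frame of hook_bay between -0.045 and 0.045 m and z of lifter_grip in the frame of hook_bay between 0.002 and 0.014 m and x of rack in the frame of rack_bay between -0.025 and 0.025 m and y of rack in the frame of rack_bay between -0.03 and 0.03 m and z of rack in the frame of rack_bay between -0.004 and 0.005 m and angle between rack's own z axis and vertical below 0.06 rad and linear speed of each of rack, lifter below 0.02 m/s and value of joint shelf below 0.008 m); the robot touches nothing.
It fails at once if the rack is carried off the bench, or tipped over, with the hook still round its leg (horizontal distance between lifter_eye and rack_leg below 0.016 m and (height (world z) of rack above 0.015 m or angle between rack's own z axis and vertical above 0.35 rad)).
It fails at once if the rack or the hook is dropped (moves faster than 0.7 m/s out of the fingers) ((linear speed of rack above 0.7 m/s and contact force between the fingers and rack below 0.05 N) or (linear speed of lifter above 0.7 m/s and contact force between the fingers and lifter below 0.05 N)).
It fails at once if the beaker, staining jar, petri dishes or slide box is moved more than 40 mm or tipped (distance of any of beaker, staining_jar, petri_dishes, slide_box from where it was at the start of the episode above 0.04 m or angle between any of beaker, staining_jar, petri_dishes, slide_box's own z axis and vertical above 0.3 rad).
It also fails if it takes over 67 s, if anything falls off the work surface, if the arm or the gripper's body presses on something with over 40 N, if the wrist force passes 120 N, or if a joint passes its speed limit or range.

## Working session

There is one attempt and no reset: what is moved stays moved. The work goes in short steps, Python scripts to look and compute and a tool call to move; the robot and the scene stay as the last step left them, time stands still between calls to the robot, and variables do not carry over. Pictures are saved under pics/ and viewed, and the job is handed in when it is done.

Besides the shell and the picture viewer there is one more tool, called after "Emit:" as a command line: name --argument value ..., lists and objects as JSON in quotes. jog_arm: Moves the arm, as the interface text tells. Its arguments: {"type":"object","properties":{"commands":{"type":"array"},"grip_force":{"type":"number"}},"required":["commands"]}

```bash
ls; mkdir -p pics; cat > h.py <<'E'
import numpy as np, cv2
from plant import robot
from scipy.spatial.transform import Rotation as R
def shot(name,fn=None):
    d=robot.read_camera(name)
    if fn: cv2.imwrite('pics/'+fn+'.png',d['img'])
    return d
def K(d):
    f=210/np.tan(np.radians(d['vfov'])/2)
    return f,d['cx'],d['cy']
def ray(d,u,v):
    f,cx,cy=K(d); E=np.array(d['extrinsics']); Rm=E[:3,:3]; t=E[:3,3]
    o=-Rm.T@t; r=Rm.T@np.array([(u-cx)/f,(v-cy)/f,1.]); return o,r/np.linalg.norm(r)
def at_z(d,u,v,z):
    o,r=ray(d,u,v); return o+r*(z-o[2])/r[2]
def proj(d,p):
    f,cx,cy=K(d); E=np.array(d['extrinsics']); c=E[:3,:3]@np.array(p)+E[:3,3]
    return cx+f*c[0]/c[2], cy+f*c[1]/c[2]
def tri(obs):
    A=np.zeros((3,3));b=np.zeros(3)
    for d,u,v in obs:
        o,r=ray(d,u,v);P=np.eye(3)-np.outer(r,r);A+=P;b+=P@o
    return np.linalg.solve(A,b)
def pin(d,th):
    return [(round(x['score'],2),round(x['position'][1]*560,1),round(x['position'][0]*420,1)) for x in robot.pinpoint(th,d)]
def rec(d,th):
    return [(round(x['score'],2),[round(a*b) for a,b in zip(x['box'],(560,420,560,420))]) for x in robot.recognise(th,d)]
E
python3 - <<'E'
from h import *
s=robot.read_state();print({k:np.round(v,3).tolist() for k,v in s.items()})
for n in ['scene','top','wrist']:
    d=shot(n,n+'0');print(n,d['vfov'],np.round(np.linalg.inv(d['extrinsics'])[:3],2).tolist(),d['img'].shape)
    for th in ['rack','rack_leg','rack_bail','lifter','lifter_eye','lifter_tip','lifter_grip','shelf_handle','rack_bay','hook_bay','dryer','beaker','staining_jar','petri_dishes','slide_box']:
        print(th,pin(d,th)[:4],rec(d,th)[:3] if th in('rack','lifter') else '')
E
```

```text
pics
{'t': 0.0, 'q': [1.099, 0.131, 1.489, -0.0, 1.523, -0.085], 'dq': [0.002, -0.0, 0.001, -0.001, -0.001, 0.001], 'joint_torque': [-0.001, -55.981, -49.176, 0.077, 0.035, -0.0], 'tool_pos': [0.226, 0.555, 0.187], 'orientation': [2.606, 1.753, -0.003], 'force': [1.231, -0.623, -0.409], 'wrist_torque': [-0.003, 0.015, 0.013], 'opening': 0.093}
scene 42.58807400079043 [[0.37, -0.88, 0.29, 0.11], [-0.93, -0.35, 0.11, -0.1], [0.01, -0.31, -0.95, 1.37]] (420, 560, 3)
rack [(0.86, 268.8, 193.9), (0.59, 129.9, 297.0)] [(0.9, [128, 296, 63, 44]), (0.7, [270, 188, 46, 50])]
rack_leg [(0.82, 251.7, 171.7), (0.57, 362.4, 244.7)] 
rack_bail [(0.88, 268.7, 181.4), (0.71, 116.8, 290.5)] 
lifter [(0.8, 254.7, 175.5), (0.77, 186.1, 141.1)] [(0.82, [182, 159, 21, 43]), (0.51, [241, 161, 27, 37])]
lifter_eye [(0.78, 254.3, 175.7), (0.59, 184.5, 140.3)] 
lifter_tip [(0.78, 250.7, 179.1), (0.55, 188.7, 139.5)] 
lifter_grip [(0.66, 178.8, 169.6), (0.6, 235.6, 151.5)] 
shelf_handle [(0.77, 325.0, 218.6)] 
rack_bay [] 
hook_bay [(0.93, 376.6, 206.4)] 
dryer [] 
beaker [(0.87, 378.5, 152.1), (0.63, 253.3, 
[... 924 characters left out ...]
.9)] 
hook_bay [(0.65, 355.6, 159.6), (0.2, 314.5, 191.0)] 
dryer [(0.31, 220.7, 186.5)] 
beaker [(0.84, 340.0, 98.0)] 
staining_jar [(0.55, 285.0, 119.2)] 
petri_dishes [(0.82, 153.6, 273.4), (0.17, 248.2, 186.7)] 
slide_box [] 
wrist 67.35816477874545 [[0.38, 0.9, 0.23, 0.16], [0.93, -0.36, -0.09, 0.58], [0.0, 0.25, -0.97, 0.38]] (420, 560, 3)
rack [(0.85, 112.9, 227.5)] [(0.92, [99, 230, 109, 100])]
rack_leg [(0.73, 97.6, 274.3)] 
rack_bail [(0.71, 51.9, 257.3)] 
lifter [] []
lifter_eye [] 
lifter_tip [] 
lifter_grip [] 
shelf_handle [(0.68, 183.7, 325.4)] 
rack_bay [] 
hook_bay [] 
dryer [] 
beaker [] 
staining_jar [] 
petri_dishes [(0.92, 182.1, 323.3)] 
slide_box [(0.59, 322.6, 322.9)]
```

View pics/scene0.png

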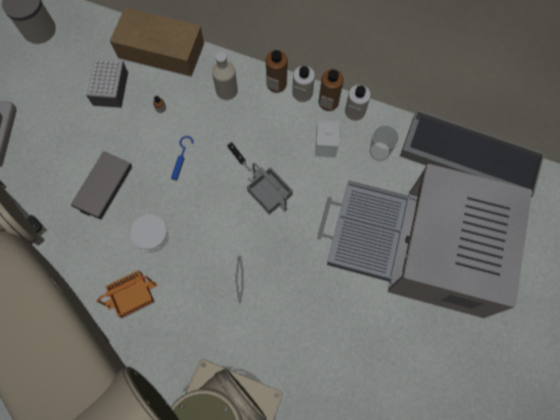

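View pics/top0.png

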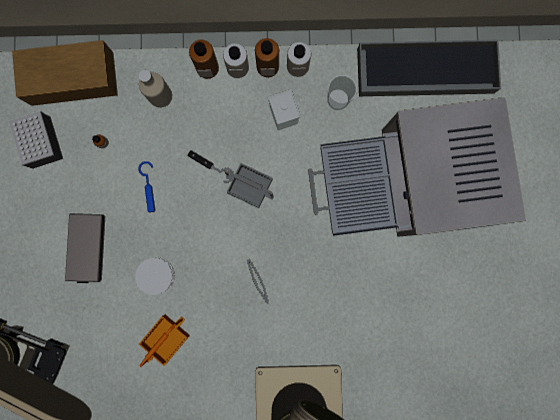

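View pics/wrist0.png

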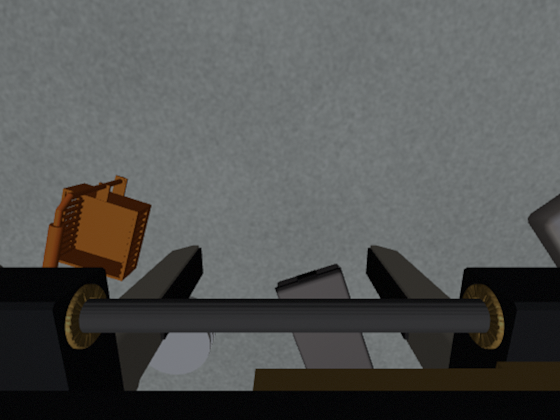

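```bash
python3 - <<'E'
import cv2
a=cv2.imread('pics/top0.png');b=cv2.imread('pics/scene0.png')
cv2.imwrite('pics/topc.png',cv2.resize(a[130:270,120:300],None,fx=4.4,fy=4.2,interpolation=cv2.INTER_CUBIC))
cv2.imwrite('pics/topd.png',cv2.resize(a[80:260,270:480],None,fx=3.3,fy=3.3,interpolation=cv2.INTER_CUBIC))
E
```

```text
(no output)
```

View pics/topc.png

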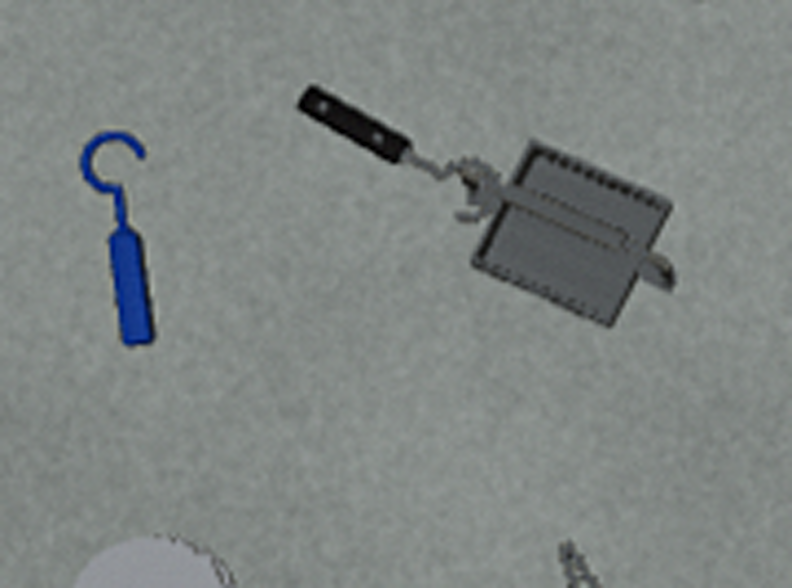

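View pics/topd.png

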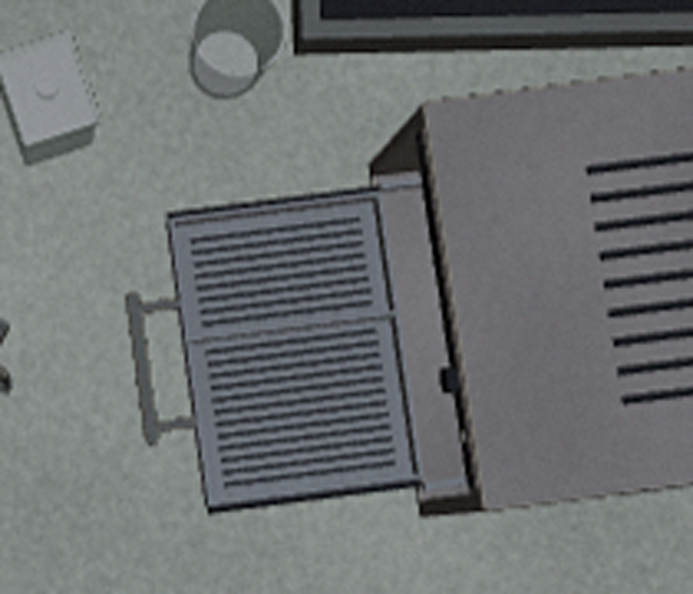

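The black-gripped hook at top-view px (200,158), with its eye at (228,175), is caught on the grey rack at (250,184), so these are the ones meant. The blue hook at (148,187) and the orange rack at (165,340) are look-alikes. The enlarged crop confirms this. In the shelf, the wide bay is the lower one in the top view and the narrow bay the upper. Next I'll measure positions.

```bash
python3 - <<'E'
from h import *
t=shot('top');s=shot('scene')
def show(n,d,u,v,z): print(n,np.round(at_z(d,u,v,z),4))
# grip ends from crop
for n,(u,v),z in [('gripback',(303,97),.012),('gripfront',(405,153),.012)]:
    show(n,t,120+u/4.4,130+v/4.2,z)
show('grip scene',s,235.6,151.5,.007)
show('eye top',t,226.5,175,.007);show('eye scene',s,254.3,175.7,.007)
show('rack top',t,251.2,185.2,0);show('rack scene',s,268.8,193.9,0)
show('bail top',t,246.5,177.8,.108);show('bail scene',s,268.7,181.4,.108)
print('bail tri',tri([(t,246.5,177.8),(s,268.7,181.4)]))
show('leg',t,227.9,175.8,.02);show('leg s',s,251.7,171.7,.02)
# shelf corners crop/3.3+ (270,80), wall top z .035
for n,(u,v) in dict(fl=(168,214),fr=(209,510),bl_=(376,190),div=(187,340),divb=(394,316)).items():
    show(n,t,270+u/3.3,80+v/3.3,.035)
show('handle a',t,270+132/3.3,80+297/3.3,.027);show('handle b',t,270+151/3.3,80+440/3.3,.027)
show('hood fl',t,270+426/3.3,80+104/3.3,.195);show('hood fr',t,270+480/3.3,80+510/3.3,.195)
show('handle s',s,325,218.6,.027);show('rackbay t',t,361.1,205.9,.019);show('hookbay t',t,355.6,159.6,.019);show('hookbay s',s,376.6,206.4,.019)
print(R.from_rotvec(robot.read_state()['orientation']).as_matrix().round(3))
E
```

```text
gripback [0.6598 0.2726 0.012 ]
gripfront [0.6233 0.2125 0.012 ]
grip scene [0.6481 0.2427 0.007 ]
eye top [0.6007 0.1756 0.007 ]
eye scene [0.6005 0.1672 0.007 ]
rack top [0.5734 0.112  0.    ]
rack scene [0.5684 0.1119 0.    ]
bail top [0.5789 0.1178 0.108 ]
bail scene [0.5632 0.1081 0.108 ]
bail tri [0.58901925 0.12098874 0.03488476]
leg [0.5968 0.1708 0.02  ]
leg s [0.604  0.1757 0.02  ]
fl [ 0.6697 -0.0706  0.035 ]
fr [ 0.4389 -0.0957  0.035 ]
bl_ [ 0.6852 -0.2333  0.035 ]
div [ 0.5707 -0.0826  0.035 ]
divb [ 0.5859 -0.2436  0.035 ]
handle a [ 0.6063 -0.0414  0.027 ]
handle b [ 0.4942 -0.0532  0.027 ]
hood fl [ 0.7117 -0.2366  0.195 ]
hood fr [ 0.4316 -0.262   0.195 ]
handle s [ 0.5497 -0.0546  0.027 ]
rackbay t [ 0.5114 -0.1711  0.019 ]
hookbay t [ 0.6321 -0.161   0.019 ]
hookbay s [ 0.6346 -0.1701  0.019 ]
[[ 0.377  0.926 -0.   ]
 [ 0.926 -0.377 -0.   ]
 [-0.     0.    -1.   ]]
```

Emit:
jog_arm --commands '[-1, -0.0094, 0.036, 0, 0, -1, -0.0094, 0.036, 0, 0, -1, -0.0094, 0.036, 0, 0, -1, -0.0094, 0.036, 0, 0, -1, -0.0094, 0.036, 0, 0, -1, -0.0094, 0.036, 0, 0, -1, -0.0094, 0.036, 0, 0, -1, -0.0094, 0.036, 0, 0, -1, -0.0094, 0.036, 0, 0, -1, -0.0094, 0.036, 0, 0, -1, -0.0094, 0.036, 0, 0, -1, -0.0094, 0.036, 0, 0, -1, -0.0094, 0.036, 0, 0, -1, -0.0094, 0.036, 0, 0, -1, 0, 0, 0, 7, -1, 0, 0, 0, 7, -1, 0, 0, 0, 7, -1, 0, 0, 0, 7, -1, 0, 0, 0, 7, -1, 0, 0, 0, 7]'

```text
t: 4.47
tool_pos: [0.6435, 0.2436, 0.188]
orientation: [-3.064, -0.693, 0.0]
force: [0.2, -0.8, 0.6]
opening: 0.0932
```

Emit:
jog_arm --commands '[-1, 0, 0, 0, 7, -1, 0, 0, 0, 7, -1, 0, 0, 0, 7, -1, 0, 0, 0, 7, -1, 0, 0, 0, 7, -1, 0, 0, 0, 7, -1, 0, 0, 0, 7, -1, 0, 0, 0, 7, -1, 0, 0, 0, 0]'

```text
t: 5.22
tool_pos: [0.6434, 0.2437, 0.188]
orientation: [3.031, -0.827, -0.0]
force: [0.5, 0.4, 0.3]
opening: 0.0932
```

```bash
cat >> h.py <<'E'
def st():
    s=robot.read_state();M=R.from_rotvec(s['orientation']).as_matrix()
    print('t',round(s['t'],2),'tcp',np.round(s['tool_pos'],4),'yaw',round(np.degrees(np.arctan2(M[1,0],M[0,0])),2),'tilt',M[2].round(3),'F',np.round(s['force'],1),'T',np.round(s['wrist_torque'],2),'op',round(s['opening'],4),'q',np.round(s['q'],2))
E
python3 - <<'E'
from h import *
st()
d=shot('wrist','w1')
for th in ['rack','rack_leg','rack_bail','lifter','lifter_eye','lifter_tip','lifter_grip']: print(th,pin(d,th))
E
```

```text
t 5.22 tcp [0.6434 0.2437 0.188 ] yaw -30.51 tilt [-0.  0. -1.] F [0.5 0.4 0.3] T [-0.02  0.11  0.  ] op 0.0932 q [ 0.29  0.37  1.21 -0.    1.56  0.82]
rack [(0.75, 287.3, 300.3)]
rack_leg [(0.56, 283.5, 261.0), (0.32, 286.0, 357.2)]
rack_bail [(0.9, 285.2, 355.0)]
lifter [(0.83, 203.7, 96.6), (0.7, 284.2, 253.5)]
lifter_eye [(0.94, 282.8, 256.3), (0.73, 205.2, 93.7)]
lifter_tip [(0.92, 270.4, 257.8), (0.83, 214.7, 105.2)]
lifter_grip [(0.7, 155.5, 139.7), (0.69, 284.9, 191.7)]
```

View pics/w1.png

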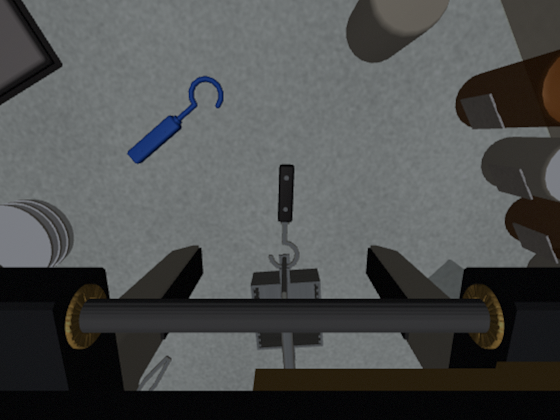

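```bash
python3 - <<'E'
from h import *
d=shot('wrist')
im=d['img'];cv2.imwrite('pics/w1c.png',cv2.resize(im[150:370,210:370],None,fx=3.5,fy=2.7*0+2.7,interpolation=cv2.INTER_CUBIC))
def show(n,u,v,z): print(n,np.round(at_z(d,u,v,z),4))
show('gripend',286.5,165,.014);show('gripfront',285.5,221,.014);show('grip',284.9,191.7,.007)
show('eye',282.8,256.3,.007);show('tip',270.4,257.8,.007);show('leg',283.5,261,.02);show('rack',287.3,300.3,0)
# predicted
a=np.radians(-120.5)
print(proj(d,[.226,.556,0])[0])
E
```

```text
gripend [0.6632 0.2713 0.014 ]
gripfront [0.6283 0.2131 0.014 ]
grip [0.6452 0.2438 0.007 ]
eye [0.6009 0.1725 0.007 ]
tip [0.5861 0.1787 0.007 ]
leg [0.6012 0.1712 0.02  ]
rack [0.5728 0.1118 0.    ]
-152.3118301167787
```

View pics/w1c.png

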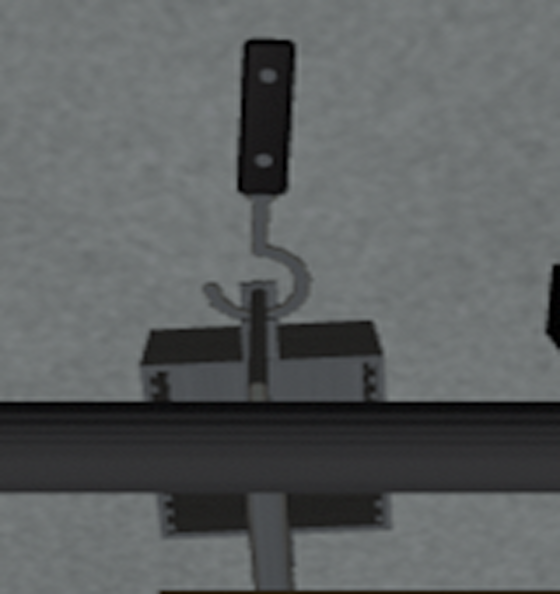

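Emit:
jog_arm --commands '[-1, 0.0014, -0.0075, 0, 1.3, -1, 0.0014, -0.0075, 0.02, 0, -1, 0, 0, 0.03, 0, -1, 0, 0, 0.03, 0, -1, 0, 0, 0.03, 0, -1, 0, 0, 0.025, 0, -1, 0, 0, 0.02, 0, -1, 0, 0, 0.015, 0, 0.3, 0, 0, 0.008, 0, 0.3, 0, 0, 0.005, 0, 0.3, 0, 0, 0, 0, 0.3, 0, 0, 0, 0, 0.3, 0, 0, 0, 0]' --grip_force 20

```text
t: 6.75
tool_pos: [0.6549, 0.2555, 0.0071]
orientation: [-3.022, 0.851, -0.004]
force: [0.5, 0.0, 1.0]
opening: 0.0642
```

```bash
python3 - <<'E'
from h import *
st()
d=shot('wrist','w2');t=shot('top')
cv2.imwrite('pics/t2.png',cv2.resize(t['img'][110:240,150:310],None,fx=4.5,fy=4.5,interpolation=cv2.INTER_CUBIC))
for th in ['lifter_eye','lifter_tip','lifter_grip','rack_leg']: print(th,pin(d,th))
E
```

```text
t 6.75 tcp [0.6549 0.2555 0.0071] yaw -31.46 tilt [ 0.002 -0.002 -1.   ] F [0.5 0.  1. ] T [-0.1   0.12  0.04] op 0.0642 q [ 0.3   0.54  1.33 -0.    1.27  0.85]
lifter_eye [(0.63, 279.5, 368.3)]
lifter_tip [(0.74, 147.6, 110.2)]
lifter_grip [(0.97, 281.7, 266.4), (0.63, 33.0, 176.4)]
rack_leg []
```

View pics/w2.png

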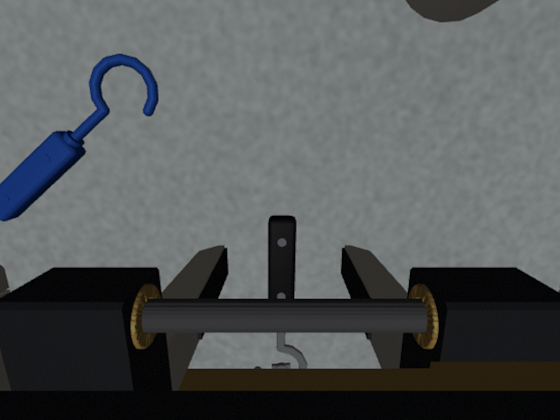

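View pics/t2.png

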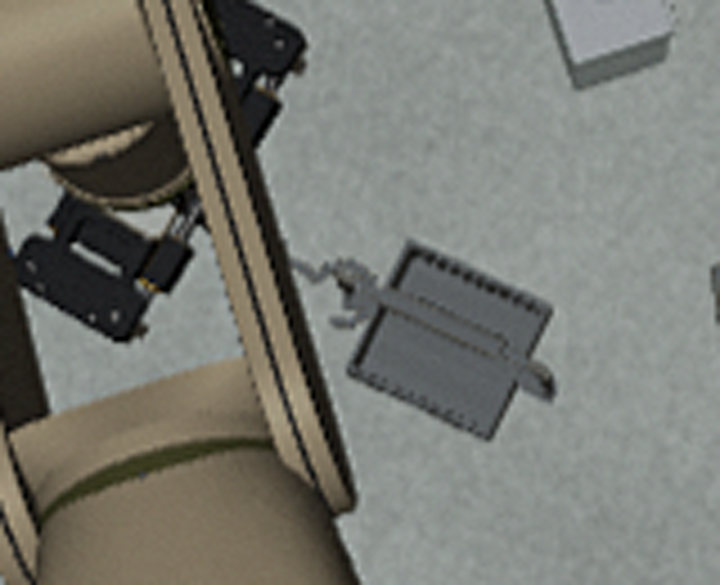

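Emit:
jog_arm --commands '[0.3, -0.002, 0, 0.0015, 0.3, 0.6, 0, 0, 0, 0, 1, 0, 0, 0, 0, 1, 0, 0, 0, 0, 1, 0, 0, 0, 0, 1, 0, 0, 0, 0, 1, 0, 0, 0, 0, 1, 0, 0, 0, 0]' --grip_force 25

```text
t: 7.72
tool_pos: [0.6519, 0.2561, 0.0037]
orientation: [-3.022, 0.86, -0.0]
force: [0.5, -0.7, 1.1]
opening: 0.0003
```

```bash
python3 - <<'E'
from h import *
st()
d=shot('wrist','w3')
print(pin(d,'lifter_grip'))
E
```

```text
t 7.72 tcp [0.6519 0.2561 0.0037] yaw -31.76 tilt [ 0. -0. -1.] F [ 0.5 -0.7  1.1] T [-0.05  0.09 -0.04] op 0.0003 q [ 0.3   0.54  1.34 -0.    1.27  0.86]
[]
```

View pics/w3.png

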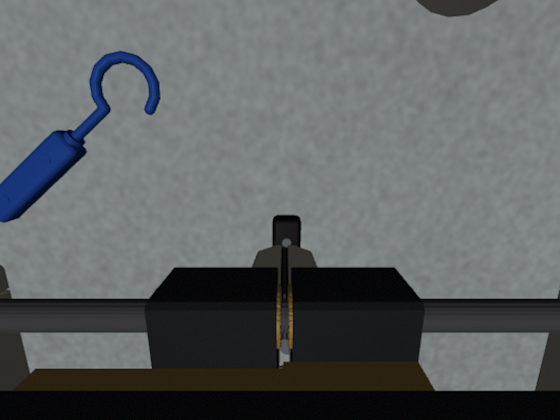

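```bash
python3 - <<'E'
from h import *
d=shot('wrist');s=robot.read_state();M=R.from_rotvec(s['orientation']).as_matrix();p=s['tool_pos']
for n,o in dict(tcp=(0,0,0),gp=(0,0,-.019),front=(0,.0075,0),back=(0,-.0075,0)).items():
    print(n,np.round(proj(d,p+M@np.array(o)),1))
c=np.array([.6455,.2425,.014]);a=np.radians(-121.8);x=np.array([np.cos(a),np.sin(a),0])
for k in(-.035,0,.035): print(np.round(proj(d,c+k*x),1))
print(at_z(d,287,216,.014))
cv2.imwrite('pics/w3c.png',cv2.resize(d['img'][200:380,210:360],None,fx=3.3,fy=3.3,interpolation=cv2.INTER_CUBIC))
t=shot('scene')
cv2.imwrite('pics/s3c.png',cv2.resize(t['img'][110:230,190:310],None,fx=4.8,fy=4.8,interpolation=cv2.INTER_CUBIC))
E
```

```text
tcp [283.2 242.6]
gp [283.1 253.3]
front [283.2 253.3]
back [283.2 231.8]
[286.2 217.3]
[286.  270.3]
[285.9 318.8]
[0.66479272 0.27269028 0.014     ]
```

View pics/w3c.png

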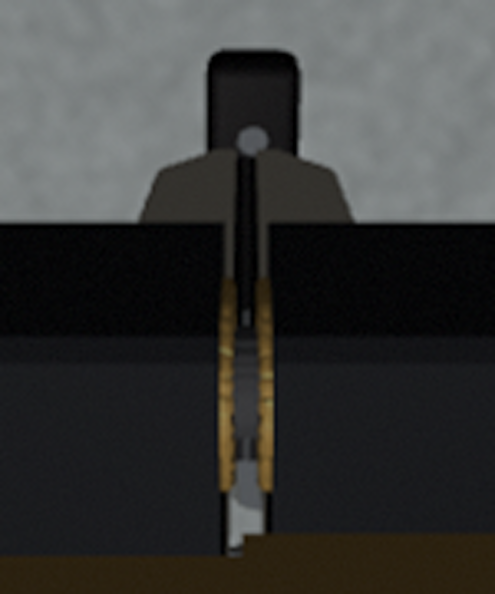

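View pics/s3c.png

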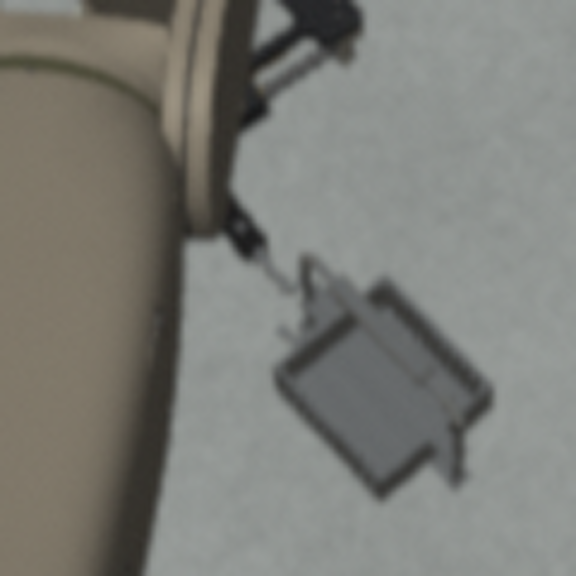

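The fingers closed to 0 mm above the grip. In the picture their visible ends lie about 25 mm short of the stated TCP. I'll reopen and go down in small steps, watching the force.

Emit:
jog_arm --commands '[-0.2, 0, 0, 0, 0, -0.2, 0, 0, 0, 0, -0.2, 0, 0, 0, 0, -0.2, 0, 0, 0, 0, -0.2, 0, 0, 0.003, 0, -0.2, 0, 0, 0, 0]'

```text
t: 8.42
tool_pos: [0.6515, 0.2561, -0.0]
orientation: [3.021, -0.86, -0.001]
force: [-0.0, 0.8, 0.4]
opening: 0.036
```

```bash
python3 - <<'E'
from h import *
st()
d=shot('wrist','w4')
E
```

```text
t 8.42 tcp [ 0.6515  0.2561 -0.    ] yaw -31.76 tilt [-0.     0.001 -1.   ] F [-0.   0.8  0.4] T [-0.1   0.13 -0.03] op 0.036 q [ 0.3   0.54  1.34 -0.    1.26  0.86]
```

View pics/w4.png

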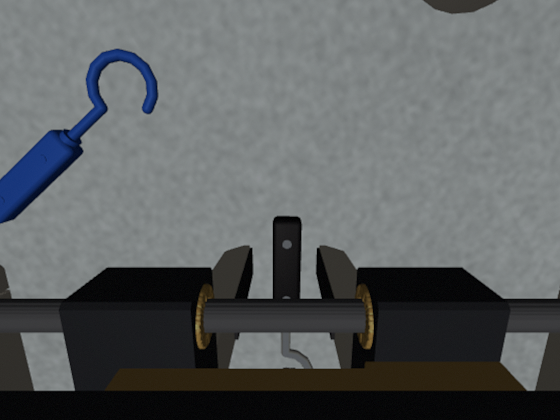

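Emit:
jog_arm --commands '[-0.2, 0, 0, 0, 0, -0.2, 0, 0, 0, 0, -0.2, 0, 0, 0.005, 0, -0.2, 0, 0, 0.004, 0, -0.2, 0, 0, 0, 0]'

```text
t: 8.88
tool_pos: [0.6509, 0.2559, -0.0099]
orientation: [3.021, -0.859, -0.003]
force: [-0.0, -0.2, -0.5]
opening: 0.0557
```

Emit:
jog_arm --commands '[-0.2, 0, 0, 0.003, 0, -0.2, 0, 0, 0.003, 0, -0.2, 0, 0, 0, 0]'

```text
t: 9.13
tool_pos: [0.6513, 0.256, -0.0154]
orientation: [3.021, -0.859, -0.002]
force: [-0.2, 0.9, -0.1]
opening: 0.0559
```

```bash
python3 - <<'E'
from h import *
st()
d=shot('wrist','w5')
E
```

```text
t 9.13 tcp [ 0.6513  0.256  -0.0154] yaw -31.76 tilt [-0.001  0.001 -1.   ] F [-0.2  0.9 -0.1] T [-0.08  0.15  0.01] op 0.0559 q [0.3  0.56 1.35 0.   1.24 0.86]
```

View pics/w5.png

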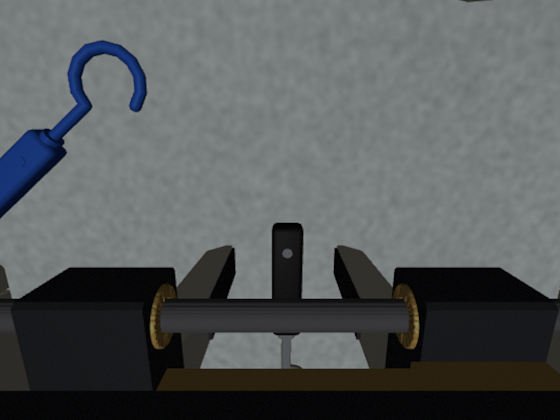

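Emit:
jog_arm --commands '[-0.2, 0, 0, 0.003, 0, -0.2, 0, 0, 0.002, 0, -0.2, 0, 0, 0, 0]'

```text
t: 9.43
tool_pos: [0.6514, 0.2561, -0.02]
orientation: [3.021, -0.86, -0.001]
force: [0.1, 0.2, -0.4]
opening: 0.0558
```

Emit:
jog_arm --commands '[-0.2, 0, 0, 0.002, 0, -0.2, 0, 0, 0, 0]'

```text
t: 9.6
tool_pos: [0.6516, 0.2561, -0.0218]
orientation: [3.021, -0.86, -0.001]
force: [-0.3, -0.3, 0.6]
opening: 0.056
```

```bash
python3 - <<'E'
from h import *
st()
d=shot('wrist','w6')
E
```

```text
t 9.6 tcp [ 0.6516  0.2561 -0.0218] yaw -31.76 tilt [-0.  0. -1.] F [-0.3 -0.3  0.6] T [-0.08  0.18  0.02] op 0.056 q [ 0.3   0.57  1.35 -0.    1.23  0.86]
```

View pics/w6.png

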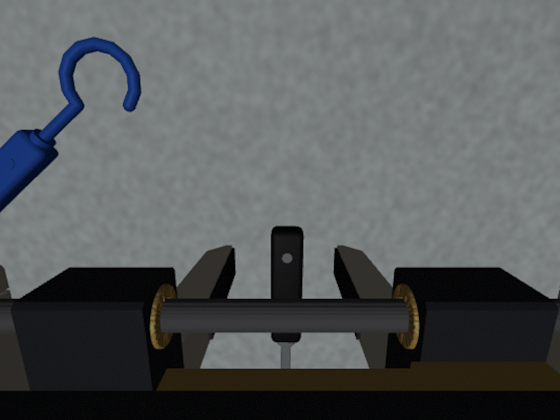

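Emit:
jog_arm --commands '[-0.2, 0, 0, 0.002, 0, -0.2, 0, 0, 0.001, 0, -0.2, 0, 0, 0, 0]'

```text
t: 9.9
tool_pos: [0.6516, 0.2561, -0.0247]
orientation: [3.021, -0.86, -0.001]
force: [-1.0, 0.2, -0.4]
opening: 0.0555
```

Emit:
jog_arm --commands '[1, 0, 0, 0, 0, 1, 0, 0, 0, 0, 1, 0, 0, 0, 0, 1, 0, 0, 0, 0, 1, 0, 0, 0, 0, 1, 0, 0, 0, 0]' --grip_force 25

```text
t: 10.4
tool_pos: [0.6518, 0.2562, -0.0243]
orientation: [-3.022, 0.86, -0.0]
force: [-0.1, -0.4, -0.0]
opening: 0.0204
```

```bash
python3 - <<'E'
from h import *
st()
d=shot('wrist','w7')
E
```

```text
t 10.4 tcp [ 0.6518  0.2562 -0.0243] yaw -31.76 tilt [ 0. -0. -1.] F [-0.1 -0.4 -0. ] T [-0.05 -0.04  0.08] op 0.0204 q [ 0.3   0.57  1.35 -0.    1.22  0.86]
```

View pics/w7.png

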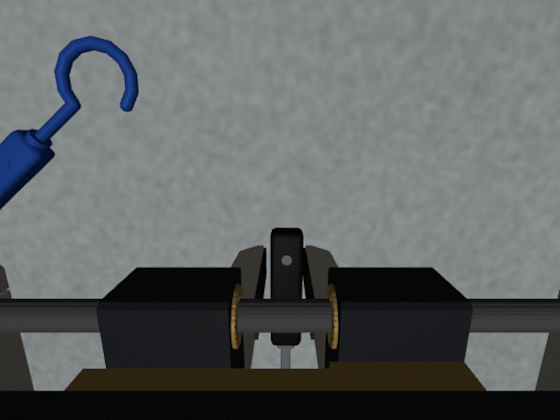

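Emit:
jog_arm --commands '[1, 0, 0, 0, 0, 1, 0, 0, 0, 0, 1, 0, 0, 0, 0, 1, 0, 0, 0, 0]'

```text
t: 10.78
tool_pos: [0.6518, 0.2562, -0.0243]
orientation: [-3.022, 0.86, -0.0]
force: [-0.4, -0.3, 0.2]
opening: 0.0174
```

Emit:
jog_arm --commands '[1, 0, 0, -0.004, 0, 1, 0, 0, -0.006, 0, 1, 0, 0, -0.005, 0, 1, 0, 0, 0, 0, 1, 0, 0, 0, 0]'

```text
t: 11.2
tool_pos: [0.6525, 0.2564, -0.0083]
orientation: [-3.021, 0.859, -0.002]
force: [1.5, -0.2, -0.9]
opening: 0.0178
```

```bash
python3 - <<'E'
from h import *
st()
d=shot('wrist','w8');t=shot('scene')
cv2.imwrite('pics/s8.png',cv2.resize(t['img'][110:230,190:310],None,fx=4.8,fy=4.8,interpolation=cv2.INTER_CUBIC))
t=shot('top')
cv2.imwrite('pics/t8.png',cv2.resize(t['img'][130:220,190:300],None,fx=6,fy=6,interpolation=cv2.INTER_CUBIC))
E
```

```text
t 11.2 tcp [ 0.6525  0.2564 -0.0083] yaw -31.76 tilt [ 0.001 -0.001 -1.   ] F [ 1.5 -0.2 -0.9] T [ 0.    0.11 -0.02] op 0.0178 q [ 0.3   0.55  1.34 -0.    1.25  0.86]
```

View pics/w8.png

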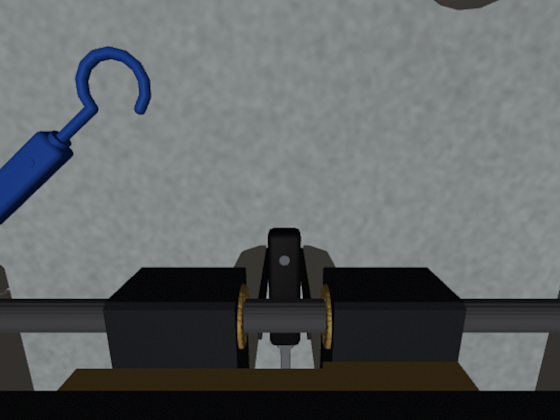

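View pics/t8.png

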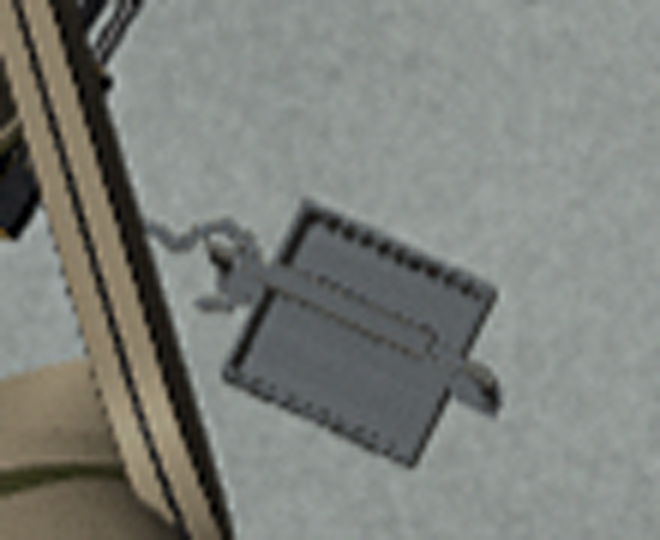

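Emit:
jog_arm --commands '[1, -0.0084, 0.0004, 0, -5, 1, -0.0084, 0.0004, 0, -5, 1, -0.0084, 0.0004, 0, -5, 1, -0.0084, 0.0004, 0, -5, 1, -0.0084, 0.0004, 0, -5, 1, -0.0084, 0.0004, 0, -5, 1, 0, 0, 0, 0]'

```text
t: 11.93
tool_pos: [0.6022, 0.2706, -0.0101]
orientation: [3.141, -0.041, -0.003]
force: [0.3, 0.4, -0.9]
opening: 0.0178
```

Emit:
jog_arm --commands '[1, -0.0084, 0.0004, 0, -5, 1, -0.0084, 0.0004, 0, -5, 1, -0.0084, 0.0004, 0, -5, 1, -0.0084, 0.0004, 0, -5, 1, -0.0084, 0.0004, 0, -5, 1, -0.0084, 0.0004, 0, -5, 1, 0, 0, 0, 0]'

```text
t: 12.52
tool_pos: [0.5544, 0.2581, -0.0098]
orientation: [3.046, 0.768, -0.002]
force: [-1.0, -0.9, -0.9]
opening: 0.0177
```

```bash
python3 - <<'E'
from h import *
st()
s=robot.read_state();M=R.from_rotvec(s['orientation']).as_matrix();print('eye',s['tool_pos']+M@[0,.0965,0])
t=shot('top')
cv2.imwrite('pics/t9.png',cv2.resize(t['img'][130:220,190:300],None,fx=6,fy=6,interpolation=cv2.INTER_CUBIC))
E
```

```text
t 12.52 tcp [ 0.5544  0.2581 -0.0098] yaw 28.31 tilt [-0.002 -0.    -1.   ] F [-1.  -0.9 -0.9] T [-0.02  0.06 -0.02] op 0.0177 q [ 0.35  0.34  1.63 -0.    1.18 -0.14]
eye [ 0.60014515  0.17317582 -0.00985804]
```

View pics/t9.png

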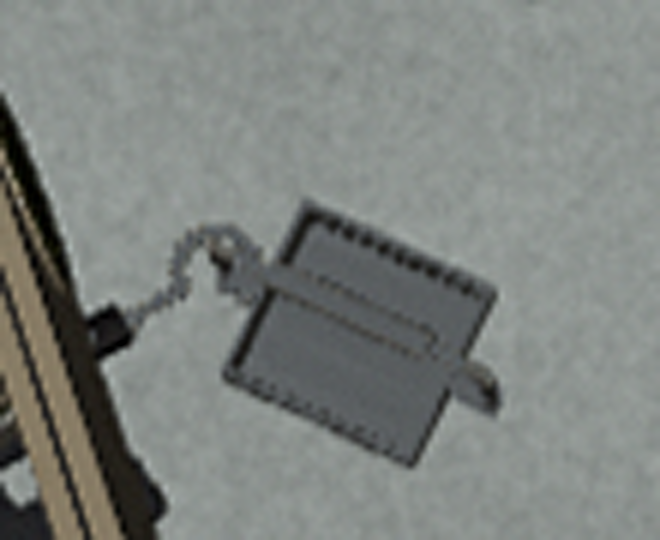

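Emit:
jog_arm --commands '[1, -0.0084, 0.0004, 0, -5, 1, -0.0084, 0.0004, 0, -5, 1, -0.0084, 0.0004, 0, -5, 1, -0.0084, 0.0004, 0, -5, 1, -0.0084, 0.0004, 0, -5, 1, -0.0084, 0.0004, 0, -5, 1, 0, 0, 0, 0, 1, 0, 0, 0, 0]'

```text
t: 13.23
tool_pos: [0.5199, 0.2245, -0.0092]
orientation: [2.749, 1.52, 0.001]
force: [-0.1, -0.3, -0.8]
opening: 0.0177
```

```bash
python3 - <<'E'
from h import *
st()
s=robot.read_state();M=R.from_rotvec(s['orientation']).as_matrix();print('eye',s['tool_pos']+M@[0,.0965,0])
t=shot('top')
cv2.imwrite('pics/t10.png',cv2.resize(t['img'][130:220,190:300],None,fx=6,fy=6,interpolation=cv2.INTER_CUBIC))
t=shot('scene')
cv2.imwrite('pics/s10.png',cv2.resize(t['img'][120:230,210:310],None,fx=5.4,fy=5.4,interpolation=cv2.INTER_CUBIC))
E
```

```text
t 13.23 tcp [ 0.5199  0.2245 -0.0092] yaw 57.87 tilt [ 0.  0. -1.] F [-0.1 -0.3 -0.8] T [-0.04 -0.    0.03] op 0.0177 q [ 0.32  0.22  1.76  0.    1.16 -0.69]
eye [ 0.60161264  0.17313405 -0.00914008]
```

View pics/t10.png

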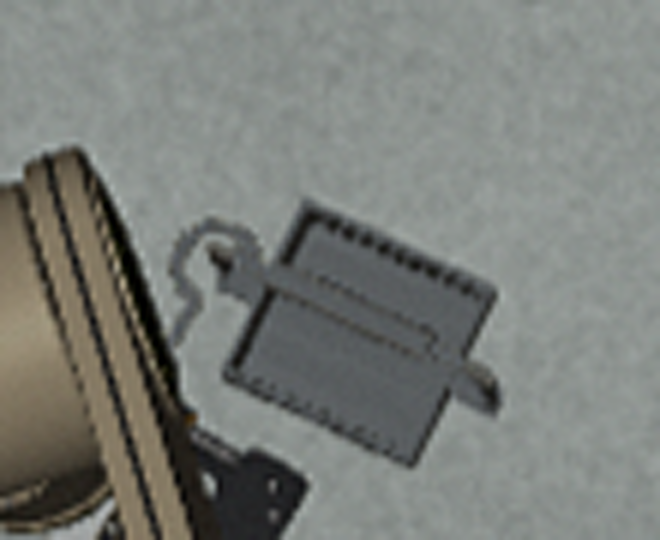

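View pics/s10.png

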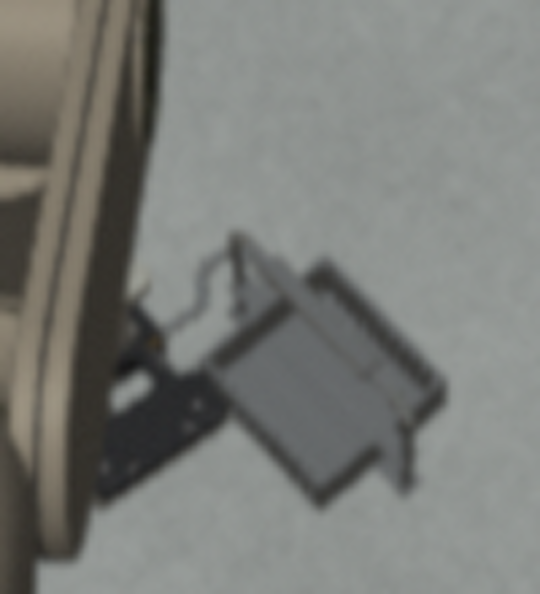

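Emit:
jog_arm --commands '[1, 0.0047, 0.0088, 0, 0, 1, 0.0047, 0.0088, 0, 0, 1, 0, 0, 0, 0]'

```text
t: 13.58
tool_pos: [0.5413, 0.2236, -0.0088]
orientation: [2.746, 1.524, 0.003]
force: [-0.0, 0.7, -0.9]
opening: 0.0179
```

Emit:
jog_arm --commands '[1, 0.0047, 0.0088, 0, 0, 1, 0.0047, 0.0088, 0, 0, 1, 0.0047, 0.0088, 0, 0, 1, 0.0047, 0.0088, 0, 0, 1, 0, 0, 0, 0]'

```text
t: 14.0
tool_pos: [0.5805, 0.2208, -0.0091]
orientation: [2.746, 1.525, 0.002]
force: [0.3, -0.8, -1.4]
opening: 0.0179
```

```bash
python3 - <<'E'
from h import *
st()
t=shot('top')
cv2.imwrite('pics/t11.png',cv2.resize(t['img'][120:220,180:300],None,fx=6,fy=6,interpolation=cv2.INTER_CUBIC))
E
```

```text
t 14.0 tcp [ 0.5805  0.2208 -0.0091] yaw 58.1 tilt [ 0.001  0.001 -1.   ] F [ 0.3 -0.8 -1.4] T [-0.03  0.05  0.01] op 0.0179 q [ 0.28  0.36  1.6  -0.    1.18 -0.73]
```

View pics/t11.png

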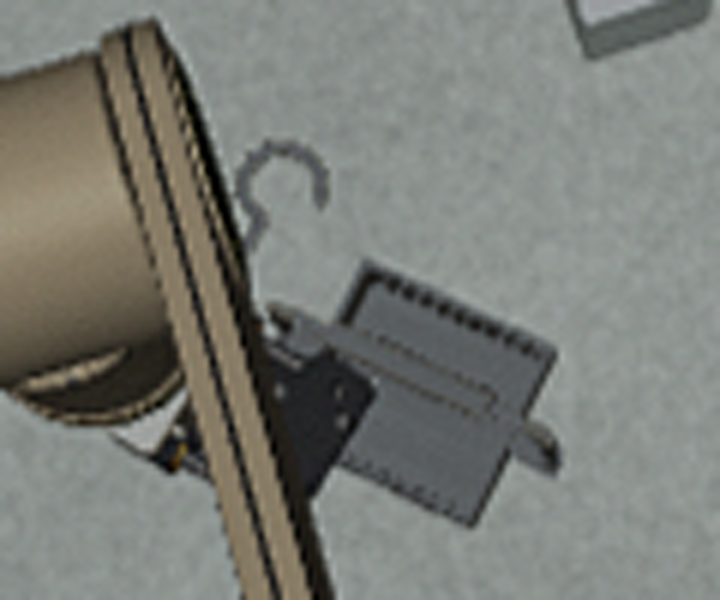

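Emit:
jog_arm --commands '[1, 0, 0, -0.02, 0, 1, 0, 0, -0.035, 0, 1, 0, 0, -0.035, 0, 1, 0, 0, -0.035, 0, 1, 0, 0, -0.035, 0, 1, 0, 0, -0.03, 0, 1, -0.0261, 0.0215, 0, 0, 1, -0.0261, 0.0215, 0, 0, 1, -0.0261, 0.0215, 0, 0, 1, -0.0261, 0.0215, 0, 0, 1, -0.0261, 0.0215, 0, 0, 1, -0.0261, 0.0215, 0, 0, 1, -0.0261, 0.0215, 0, 0, 1, -0.0261, 0.0215, 0, 0, 1, -0.0261, 0.0215, 0, 0, 1, -0.0261, 0.0215, 0, 0, 1, 0, 0, 0, 6.5, 1, 0, 0, 0, 6.5, 1, 0, 0, 0, 6.5, 1, 0, 0, 0, 6.5]'

```text
t: 15.72
tool_pos: [0.6236, -0.1142, 0.1801]
orientation: [-3.02, -0.861, 0.001]
force: [-0.6, 0.0, -1.2]
opening: 0.0175
```

Emit:
jog_arm --commands '[1, 0, 0, 0, 6.5, 1, 0, 0, 0, 6.5, 1, 0, 0, 0, 6.5, 1, 0, 0, 0, 6.5, 1, 0, 0, 0, 0]'

```text
t: 16.13
tool_pos: [0.6238, -0.1138, 0.1803]
orientation: [-3.137, -0.161, 0.001]
force: [-0.1, 0.6, -1.0]
opening: 0.0177
```

```bash
python3 - <<'E'
from h import *
st()
d=shot('wrist','w12');t=shot('top','t12');s=shot('scene','s12')
for th in ['rack','rack_leg','rack_bail']: print(th,pin(t,th),pin(s,th))
for th in ['rack_bay','hook_bay','shelf_handle']: print(th,pin(t,th),pin(s,th),pin(d,th))
E
```

```text
t 16.13 tcp [ 0.6238 -0.1138  0.1803] yaw 5.89 tilt [-0.001 -0.    -1.   ] F [-0.1  0.6 -1. ] T [0.   0.1  0.04] op 0.0177 q [-0.26  0.23  1.4   0.    1.52 -0.36]
rack [(0.9, 164.7, 339.7), (0.73, 252.6, 182.7)] [(0.95, 269.5, 193.2), (0.55, 364.5, 247.3)]
rack_leg [(0.81, 228.6, 173.1), (0.64, 181.3, 323.0)] [(0.89, 253.3, 174.3)]
rack_bail [(0.98, 244.7, 180.4), (0.74, 156.2, 348.8)] [(0.9, 272.6, 178.8)]
rack_bay [(0.68, 359.0, 203.6)] [(0.86, 364.1, 245.0)] [(0.7, 189.3, 234.6)]
hook_bay [(0.53, 251.3, 182.7)] [(0.66, 376.0, 209.4)] [(0.89, 283.8, 233.6)]
shelf_handle [(0.8, 312.6, 191.5)] [] [(0.57, 223.3, 132.8)]
```

View pics/w12.png

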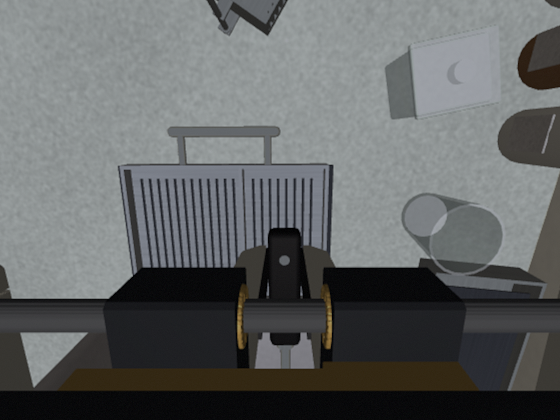

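View pics/t12.png

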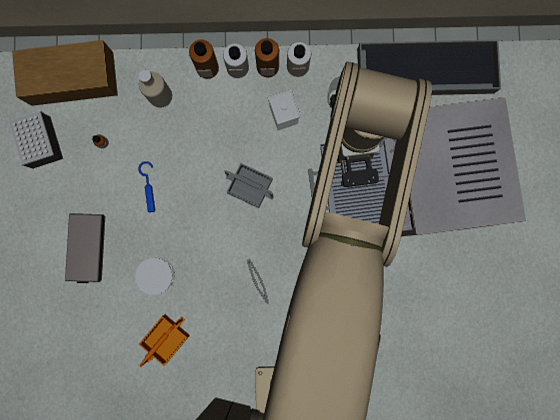

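View pics/s12.png

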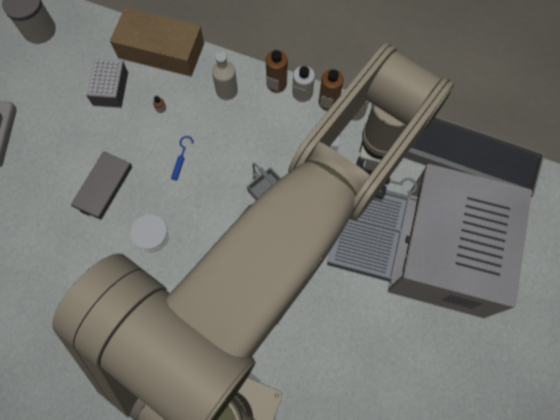

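```bash
python3 - <<'E'
from h import *
d=shot('wrist')
cv2.imwrite('pics/w12c.png',cv2.resize(d['img'][110:280,100:350],None,fx=3.2,fy=3.2,interpolation=cv2.INTER_CUBIC))
for n,(u,v),z in [('cornerA',(121,166),.035),('cornerB',(333,165),.035),('div',(243.5,167),.035),('hA',(170,132),.027),('hB',(279,132),.027),('hook_bay',(283.8,233.6),.019),('rackbay',(189.3,234.6),.019)]:
    print(n,np.round(at_z(d,u,v,z),4))
E
```

```text
cornerA [ 0.4466 -0.0987  0.035 ]
cornerB [ 0.6734 -0.0727  0.035 ]
div [ 0.5778 -0.0853  0.035 ]
hA [ 0.4956 -0.0577  0.027 ]
hB [ 0.6119 -0.0449  0.027 ]
hook_bay [ 0.6298 -0.1606  0.019 ]
rackbay [ 0.5179 -0.1742  0.019 ]
```

View pics/w12c.png

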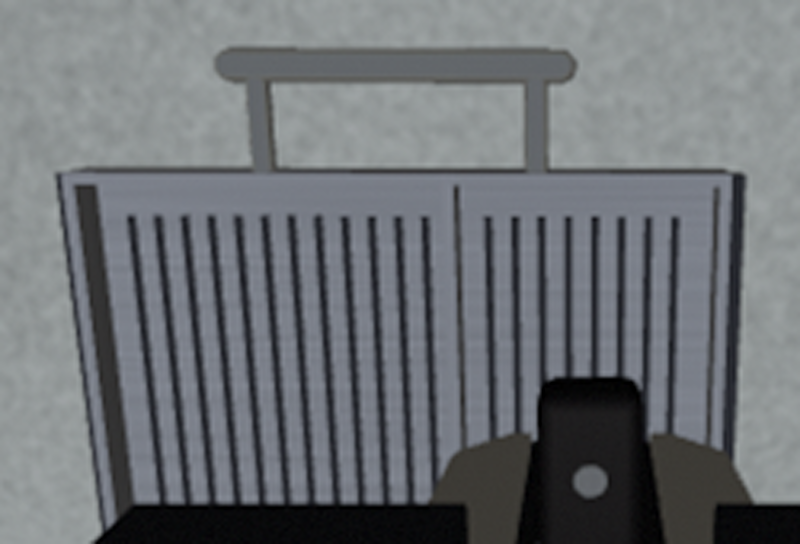

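Emit:
jog_arm --commands '[1, 0.001, 0, 0.02, 0, 1, 0, 0, 0.035, 0, 1, 0, 0, 0.035, 0, 1, 0, 0, 0.035, 0, 1, 0, 0, 0.025, 0, 1, 0, 0, 0.015, 0, 1, 0, 0, 0.01, 0, 1, 0, 0, 0, 0]'

```text
t: 17.75
tool_pos: [0.6234, -0.1138, 0.0028]
orientation: [-3.136, -0.171, 0.006]
force: [-0.2, 0.8, -1.1]
opening: 0.0178
```

```bash
python3 - <<'E'
from h import *
st()
d=shot('wrist','w13');s=shot('scene')
cv2.imwrite('pics/s13.png',cv2.resize(s['img'][150:290,320:460],None,fx=4.2,fy=4.2,interpolation=cv2.INTER_CUBIC))
E
```

```text
t 17.75 tcp [ 0.6234 -0.1138  0.0028] yaw 6.24 tilt [-0.004 -0.002 -1.   ] F [-0.2  0.8 -1.1] T [-0.02  0.03 -0.06] op 0.0178 q [-0.26  0.38  1.55 -0.    1.22 -0.37]
```

View pics/w13.png

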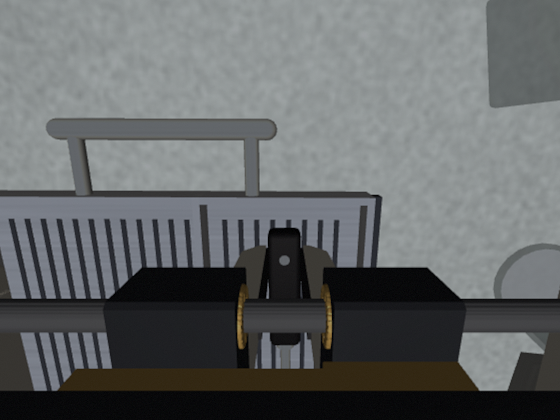

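View pics/s13.png

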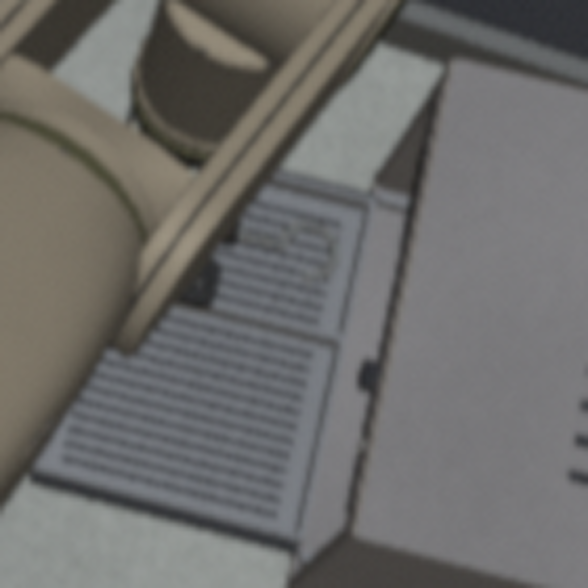

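Emit:
jog_arm --commands '[1, 0, 0, 0.003, 0, 1, 0, 0, 0.003, 0, 1, 0, 0, 0.002, 0, 1, 0, 0, 0, 0, 1, 0, 0, 0, 0]'

```text
t: 18.27
tool_pos: [0.6255, -0.1144, -0.0021]
orientation: [3.137, 0.171, 0.0]
force: [-1.2, -1.4, -2.1]
opening: 0.0176
```

```bash
python3 - <<'E'
from h import *
st()
E
```

```text
t 18.27 tcp [ 0.6255 -0.1144 -0.0021] yaw 6.24 tilt [ 0.  0. -1.] F [-1.2 -1.4 -2.1] T [ 0.02  0.1  -0.06] op 0.0176 q [-0.26  0.38  1.55 -0.    1.21 -0.37]
```

Emit:
jog_arm --commands '[1, 0, 0, 0.002, 0, 1, 0, 0, 0.001, 0, 1, 0, 0, 0, 0, 1, 0, 0, 0, 0]'

```text
t: 18.6
tool_pos: [0.6255, -0.1144, -0.0053]
orientation: [3.137, 0.171, 0.0]
force: [0.5, 1.0, -0.0]
opening: 0.017
```

```bash
python3 - <<'E'
from h import *
st()
E
```

```text
t 18.6 tcp [ 0.6255 -0.1144 -0.0053] yaw 6.24 tilt [ 0.  0. -1.] F [ 0.5  1.  -0. ] T [0.03 0.03 0.05] op 0.017 q [-0.26  0.39  1.55  0.    1.2  -0.37]
```

Emit:
jog_arm --commands '[1, 0, 0, 0.0005, 0, 0.5, 0, 0, 0, 0, 0.4, 0, 0, 0, 0, 0.3, 0, 0, 0, 0, 0.3, 0, 0, 0, 0, 0.3, 0, 0, 0, 0]'

```text
t: 19.1
tool_pos: [0.6253, -0.1143, -0.006]
orientation: [-3.137, -0.171, 0.0]
force: [-0.2, 1.0, -0.6]
opening: 0.0326
```

Emit:
jog_arm --commands '[0.3, 0, 0, -0.005, 0, 0.3, 0, 0, -0.01, 0, 0.3, 0, 0, -0.025, 0, 0.3, 0, 0, -0.035, 0, 0, 0, 0, -0.035, 0, -0.5, 0, 0, -0.035, 0, -1, 0, 0, -0.035, 0, -1, 0, 0, 0, 0]'

```text
t: 19.77
tool_pos: [0.6299, -0.1155, 0.1854]
orientation: [3.132, 0.171, 0.022]
force: [-0.0, -0.4, 1.9]
opening: 0.0545
```

```bash
python3 - <<'E'
from h import *
st()
d=shot('wrist','w14');s=shot('scene')
cv2.imwrite('pics/s14.png',cv2.resize(s['img'][150:290,320:460],None,fx=4.2,fy=4.2,interpolation=cv2.INTER_CUBIC))
for th in ['lifter_eye','lifter_grip']: print(th,pin(d,th),pin(s,th))
E
```

```text
t 19.77 tcp [ 0.6299 -0.1155  0.1854] yaw 6.25 tilt [ 0.014  0.005 -1.   ] F [-0.  -0.4  1.9] T [-0.05 -0.   -0.  ] op 0.0545 q [-0.26  0.22  1.39  0.    1.51 -0.37]
lifter_eye [(0.59, 277.9, 272.3), (0.43, 278.1, 207.4)] [(0.72, 395.4, 209.2), (0.63, 185.4, 139.8)]
lifter_grip [(0.64, 277.0, 207.5)] [(0.57, 174.8, 169.8), (0.56, 362.7, 204.2)]
```

View pics/w14.png

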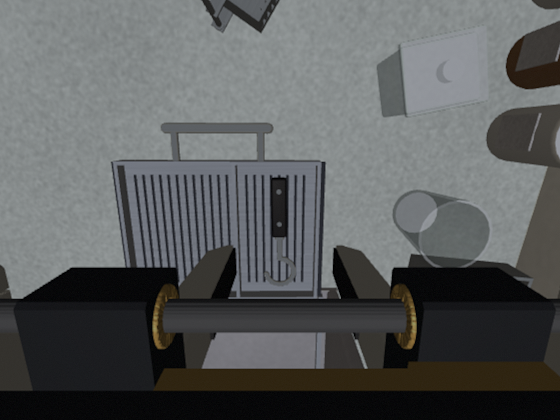

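View pics/s14.png

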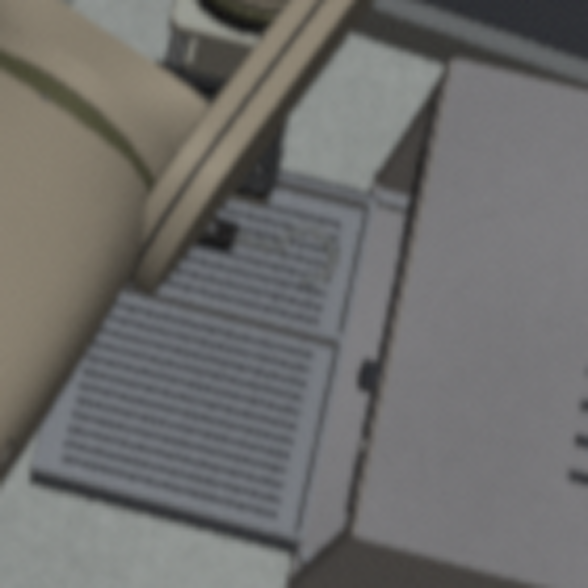

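```bash
python3 - <<'E'
from h import *
st()
t=shot('top')
cv2.imwrite('pics/t15.png',cv2.resize(t['img'][150:220,210:290],None,fx=8,fy=8,interpolation=cv2.INTER_CUBIC))
P=[]
for th,z in [('rack',0),('rack_bail',.108),('rack_leg',.02)]:
    for sc,u,v in pin(t,th)[:2]: print(th,sc,np.round(at_z(t,u,v,z),4))
for u,v in [(305,203),(495,293),(412,465),(230,378)]:
    p=at_z(t,190+u/6,130+v/6,.04);P.append(p)
P=np.array(P);print(P.round(4),P.mean(0).round(4))
e=(P[0]-P[1]+P[3]-P[2]);print(np.degrees(np.arctan2(e[1],e[0])),np.linalg.norm(P[0]-P[1]),np.linalg.norm(P[0]-P[3]))
E
```

```text
t 20.07 tcp [ 0.6243 -0.1141  0.1723] yaw 6.24 tilt [-0.003 -0.001 -1.   ] F [-0.5  0.4 -0.1] T [-0.1   0.14  0.04] op 0.0788 q [-0.26  0.23  1.4  -0.    1.51 -0.37]
rack 0.79 [0.5751 0.118  0.    ]
rack 0.77 [0.186  0.3398 0.    ]
rack_bail 0.91 [0.1846 0.3345 0.108 ]
rack_bail 0.64 [0.5739 0.1128 0.108 ]
rack_leg 0.76 [0.2252 0.2942 0.02  ]
rack_leg 0.6 [0.5976 0.1726 0.02  ]
[[0.6241 0.1355 0.04  ]
 [0.5838 0.0555 0.04  ]
 [0.5114 0.0921 0.04  ]
 [0.55   0.1685 0.04  ]] [0.5673 0.1129 0.04  ]
63.2287390915471 0.0895779719215736 0.08111736475118617
```

View pics/t15.png

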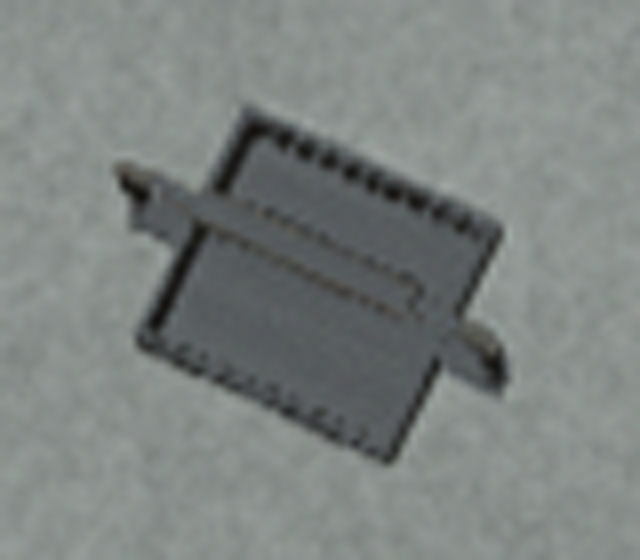

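Emit:
jog_arm --commands '[-1, -0.0043, -0.033, -0.01, 0, -1, -0.0043, -0.033, 0, 0, -1, -0.0043, -0.033, 0, 0, -1, -0.0043, -0.033, 0, 0, -1, -0.0043, -0.033, 0, 0, -1, -0.0043, -0.033, 0, 0, -1, -0.0043, -0.033, 0, 0, -1, 0, 0, 0, 6.6, -1, 0, 0, 0, 6.5, -1, 0, 0, 0, 6.5, -1, 0, 0, 0, 6.5, -1, 0, 0, 0, 6.5, -1, 0, 0, 0, 0, -1, 0, 0, 0, 0]'

```text
t: 21.43
tool_pos: [0.5702, 0.112, 0.1838]
orientation: [3.06, -0.711, -0.001]
force: [-1.0, -0.1, 0.3]
opening: 0.093
```

```bash
python3 - <<'E'
from h import *
st()
d=shot('wrist','w16')
for th,z in [('rack',0),('rack_bail',.108),('rack_leg',.02)]:
    for sc,u,v in pin(d,th)[:2]: print(th,sc,u,v,np.round(at_z(d,u,v,z),4))
for n,(p) in dict(bar=(.569,.1125,.108)).items(): print(proj(d,p))
E
```

```text
t 21.43 tcp [0.5702 0.112  0.1838] yaw -26.16 tilt [-0.001  0.    -1.   ] F [-1.  -0.1  0.3] T [-0.03  0.1   0.02] op 0.093 q [0.11 0.08 1.55 0.   1.51 0.56]
rack 0.78 283.7 192.7 [0.5697 0.1112 0.    ]
rack_bail 0.92 280.8 212.7 [0.5685 0.1141 0.108 ]
rack_bail 0.42 518.9 274.6 [ 0.7424 -0.0377  0.108 ]
rack_leg 0.79 290.0 139.9 [0.6039 0.1649 0.02  ]
(np.float64(282.09345745720105), np.float64(214.02952959437403))
```

View pics/w16.png

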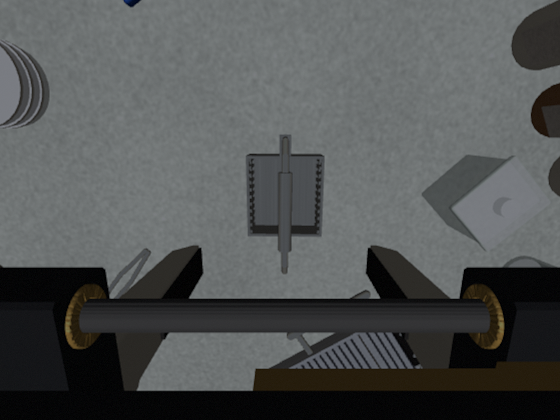

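```bash
python3 - <<'E'
from h import *
d=shot('wrist')
cv2.imwrite('pics/w16c.png',cv2.resize(d['img'][120:300,220:350],None,fx=3.3,fy=3.3,interpolation=cv2.INTER_CUBIC))
s=robot.read_state();M=R.from_rotvec(s['orientation']).as_matrix()
for u,v in [(285,172),(285.3,212),(285.5,250)]:
    p=at_z(d,u,v,.108);print(p.round(4),(M.T@(p-s['tool_pos'])).round(4))
E
```

```text
[0.5879 0.1448 0.108 ] [ 0.0012 -0.0373  0.0761]
[0.5725 0.1128 0.108 ] [ 0.0016 -0.0018  0.0761]
[0.5569 0.0804 0.108 ] [0.0018 0.0342 0.0761]
```

View pics/w16c.png

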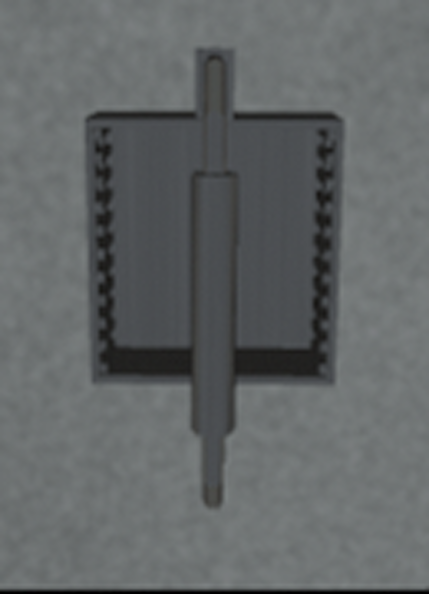

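Emit:
jog_arm --commands '[-1, 0.0015, -0.0015, 0.02, 0, -1, 0, 0, 0.03, 0, -1, 0, 0, 0.03, 0, -1, 0, 0, 0.025, 0, -1, 0, 0, 0.012, 0, -1, 0, 0, 0.005, 0, 0, 0, 0, 0, 0, 0.5, 0, 0, 0, 0, 0.5, 0, 0, 0, 0, 0.5, 0, 0, 0, 0]'

```text
t: 22.52
tool_pos: [0.5739, 0.1129, 0.0642]
orientation: [-3.058, 0.716, -0.005]
force: [-0.5, 0.1, -1.0]
opening: 0.0707
```

```bash
python3 - <<'E'
from h import *
st()
d=shot('wrist','w17')
E
```

```text
t 22.52 tcp [0.5739 0.1129 0.0642] yaw -26.35 tilt [ 0.003 -0.002 -1.   ] F [-0.5  0.1 -1. ] T [-0.01  0.1   0.04] op 0.0707 q [ 0.11  0.18  1.67 -0.    1.29  0.57]
```

View pics/w17.png

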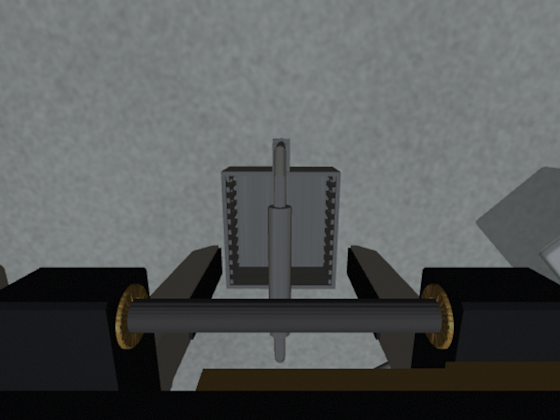

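Emit:
jog_arm --commands '[0.5, -0.0015, 0, 0, 0, 0.7, 0, 0, 0, 0, 1, 0, 0, 0, 0, 1, 0, 0, 0, 0, 1, 0, 0, 0, 0, 1, 0, 0, 0, 0, 1, 0, 0, 0, 0, 1, 0, 0, 0, 0, 1, 0, 0, 0, 0, 1, 0, 0, 0, 0]' --grip_force 35

```text
t: 23.4
tool_pos: [0.5711, 0.1133, 0.0621]
orientation: [3.059, -0.716, 0.0]
force: [0.3, 0.1, -0.5]
opening: 0.0108
```

```bash
python3 - <<'E'
from h import *
st()
d=shot('wrist','w18')
E
```

```text
t 23.4 tcp [0.5711 0.1133 0.0621] yaw -26.36 tilt [ 0. -0. -1.] F [ 0.3  0.1 -0.5] T [-0.1   0.01 -0.07] op 0.0108 q [ 0.11  0.18  1.67 -0.    1.29  0.57]
```

View pics/w18.png

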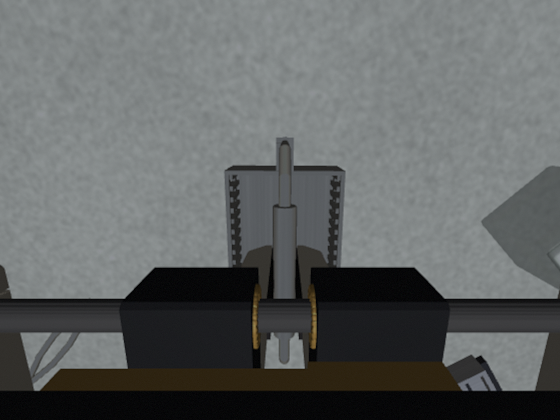

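Emit:
jog_arm --commands '[1, 0, 0, -0.005, 0, 1, 0, 0, -0.01, 0, 1, 0, 0, -0.015, 0, 1, 0, 0, -0.02, 0, 1, 0, 0, 0, 0, 1, 0, 0, 0, 0]'

```text
t: 23.95
tool_pos: [0.5724, 0.1135, 0.1139]
orientation: [-3.058, 0.716, -0.005]
force: [0.3, 0.1, -2.3]
opening: 0.011
```

```bash
python3 - <<'E'
from h import *
st()
d=shot('wrist','w19')
s=robot.read_state();M=R.from_rotvec(s['orientation']).as_matrix()
z=s['tool_pos'][2]+.108-.0621
for u,v in [(284,207),(284,335)]:
    p=at_z(d,u,v,z);print((M.T@(p-s['tool_pos'])).round(4))
sc=shot('scene')
cv2.imwrite('pics/s19.png',cv2.resize(sc['img'][110:250,200:340],None,fx=4.2,fy=4.2,interpolation=cv2.INTER_CUBIC))
E
```

```text
t 23.95 tcp [0.5724 0.1135 0.1139] yaw -26.36 tilt [ 0.003 -0.002 -1.   ] F [ 0.3  0.1 -2.3] T [-0.14  0.1  -0.01] op 0.011 q [ 0.11  0.13  1.63 -0.    1.38  0.57]
[ 0.0013 -0.0349 -0.0459]
[ 0.0014  0.0376 -0.0459]
```

View pics/w19.png

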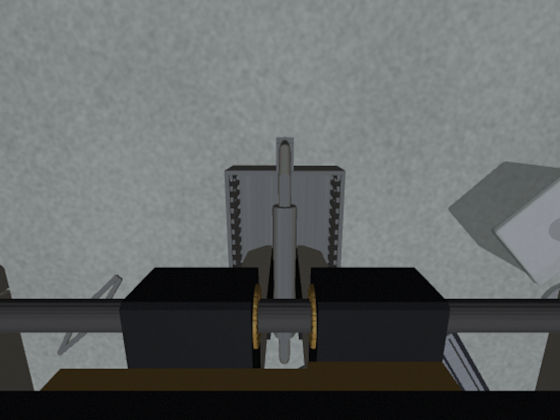

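View pics/s19.png

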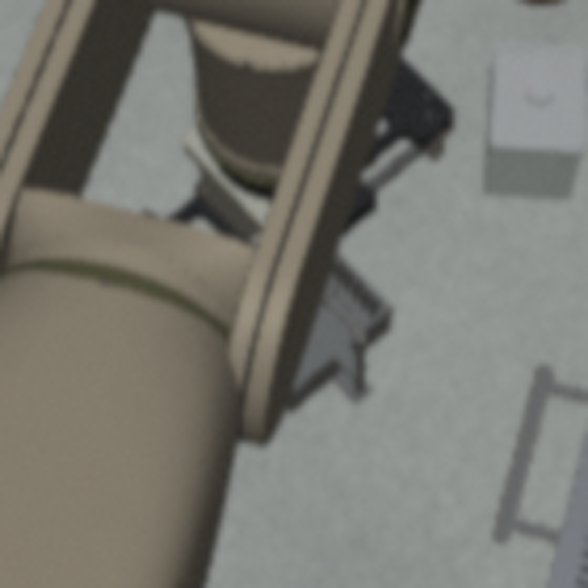

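Emit:
jog_arm --commands '[1, 0, 0, -0.02, -6.5, 1, 0, 0, -0.02, -6.5, 1, 0, 0, 0, -6.5, 1, 0, 0, 0, -6.5, 1, 0, 0, 0, -6.5, 1, -0.0044, 0.0139, 0, 0, 1, -0.0084, 0.0279, 0, 0, 1, -0.0084, 0.0279, 0, 0, 1, -0.0084, 0.0279, 0, 0, 1, -0.0084, 0.0279, 0, 0, 1, -0.0084, 0.0279, 0, 0, 1, -0.0084, 0.0279, 0, 0, 1, -0.0084, 0.0279, 0, 0, 1, -0.0084, 0.0279, 0, 0, 1, -0.0084, 0.0279, 0, 0, 1, -0.0044, 0.0139, 0, 0, 1, 0, 0, 0, 0, 1, 0, 0, 0, 0]'

```text
t: 25.55
tool_pos: [0.5157, -0.1737, 0.1509]
orientation: [-3.136, -0.162, 0.003]
force: [0.5, -0.4, -2.9]
opening: 0.0108
```

```bash
python3 - <<'E'
from h import *
st()
d=shot('wrist','w20')
s=shot('scene');t=shot('top')
cv2.imwrite('pics/s20.png',cv2.resize(s['img'][150:290,310:450],None,fx=4.2,fy=4.2,interpolation=cv2.INTER_CUBIC))
cv2.imwrite('pics/t20.png',cv2.resize(t['img'][110:250,290:430],None,fx=4.2,fy=4.2,interpolation=cv2.INTER_CUBIC))
E
```

```text
t 25.55 tcp [ 0.5157 -0.1737  0.1509] yaw 5.9 tilt [-0.002 -0.001 -1.   ] F [ 0.5 -0.4 -2.9] T [-0.05  0.03 -0.03] op 0.0108 q [-0.42  0.    1.69  0.    1.45 -0.52]
```

View pics/w20.png

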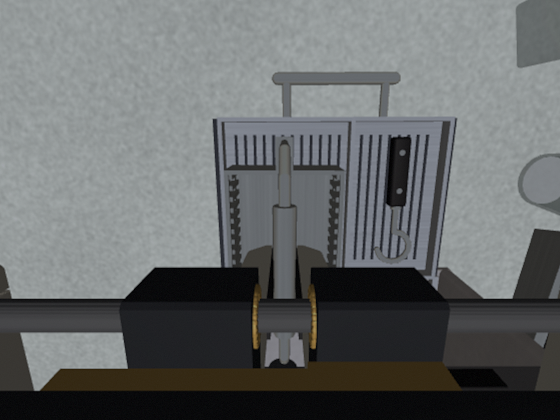

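View pics/s20.png

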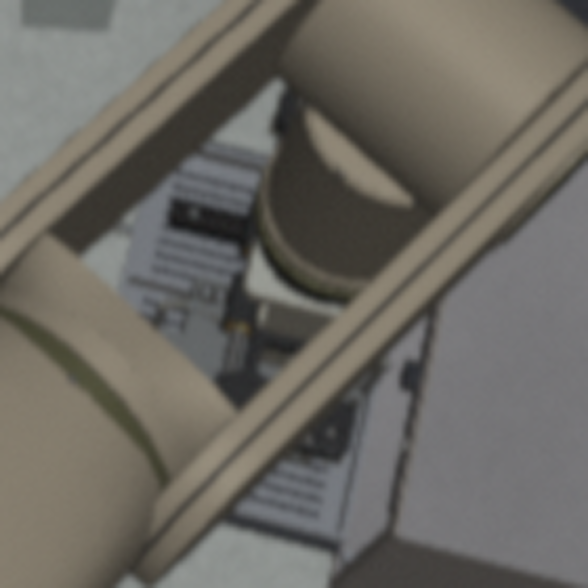

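View pics/t20.png

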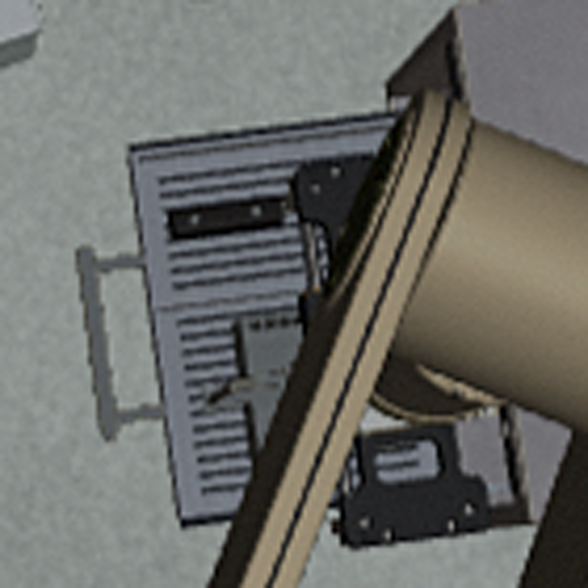

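```bash
python3 - <<'E'
from h import *
d=shot('wrist')
st()
cv2.imwrite('pics/w20c.png',cv2.resize(d['img'][60:290,200:470],None,fx=2.9,fy=2.6,interpolation=cv2.INTER_CUBIC))
q={}
for n,(u,v),z in [('A',(215,120.5),.035),('B',(455,119.5),.035),('div',(350.5,121),.035),('hA',(273,78),.027),('hB',(400,78),.027)]:
    q[n]=at_z(d,u,v,z);print(n,np.round(q[n],4))
y=(q['B']-q['A']);print(np.linalg.norm(y));y/=np.linalg.norm(y);x=np.array([y[1],-y[0],0]);print(np.degrees(np.arctan2(y[1],y[0])))
print('rackbay from A',q['A']+.068*y+.086*x,'from B',q['B']-.164*y+.086*x,'from h',(q['hA']+q['hB'])/2-.048*y+.121*x)
print(pin(d,'rack_bay'),pin(d,'hook_bay'),[at_z(d,u,v,.026).round(4) for sc,u,v in pin(d,'lifter_eye')[:1]+pin(d,'lifter_grip')[:1]])
E
```

```text
t 25.75 tcp [ 0.5169 -0.172   0.1517] yaw 6.17 tilt [-0.001 -0.001 -1.   ] F [ 0.3 -0.6 -2.5] T [-0.02 -0.    0.02] op 0.011 q [-0.42  0.    1.69  0.    1.45 -0.52]
A [ 0.4431 -0.0984  0.035 ]
B [ 0.6698 -0.073   0.035 ]
div [ 0.5713 -0.085   0.035 ]
hA [ 0.4939 -0.0539  0.027 ]
hB [ 0.6131 -0.041   0.027 ]
0.22812708853632996
6.410311164375026
rackbay from A [ 0.52030638 -0.17630067  0.035     ] from B [ 0.51645768 -0.17673307  0.035     ] from h [ 0.51931676 -0.17306049  0.027     ]
[] [(0.61, 389.9, 198.4), (0.28, 335.5, 81.3)] [array([ 0.6374, -0.2107,  0.026 ]), array([ 0.627 , -0.1316,  0.026 ])]
```

View pics/w20c.png

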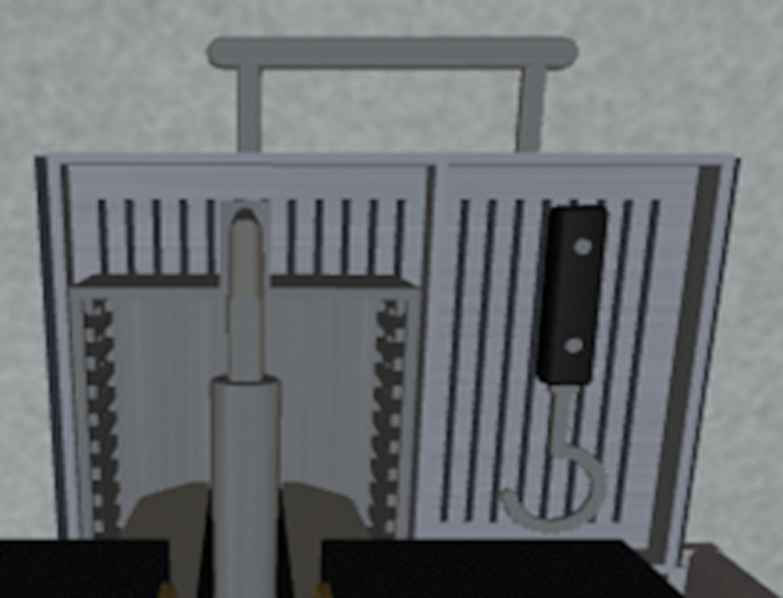

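Emit:
jog_arm --commands '[1, 0.001, 0.002, 0.015, 0, 1, 0, 0, 0.02, 0, 1, 0, 0, 0.015, 0, 1, 0, 0, 0.01, 0, 1, 0, 0, 0.004, 0, 1, 0, 0, 0, 0, 1, 0, 0, 0, 0]'

```text
t: 26.53
tool_pos: [0.5185, -0.1749, 0.0888]
orientation: [3.137, 0.168, 0.001]
force: [0.0, 0.5, -2.1]
opening: 0.0107
```

Emit:
jog_arm --commands '[1, 0, 0, 0.002, 0, 1, 0, 0, 0.002, 0, 1, 0, 0, 0, 0, 1, 0, 0, 0, 0]'

```text
t: 26.87
tool_pos: [0.5183, -0.1749, 0.0845]
orientation: [3.137, 0.168, 0.001]
force: [-0.1, 0.2, -2.0]
opening: 0.011
```

```bash
python3 - <<'E'
from h import *
st()
d=shot('wrist','w21')
s=shot('scene');t=shot('top')
cv2.imwrite('pics/s21.png',cv2.resize(s['img'][150:290,310:450],None,fx=4.2,fy=4.2,interpolation=cv2.INTER_CUBIC))
E
```

```text
t 26.87 tcp [ 0.5183 -0.1749  0.0845] yaw 6.14 tilt [ 0.  0. -1.] F [-0.1  0.2 -2. ] T [-0.08  0.05  0.06] op 0.011 q [-0.42  0.06  1.75 -0.    1.33 -0.53]
```

View pics/w21.png

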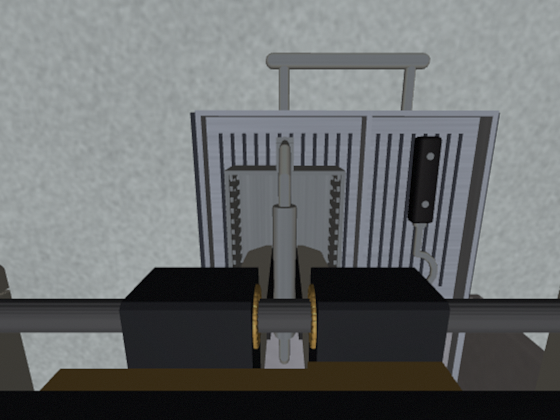

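Emit:
jog_arm --commands '[1, 0, 0, 0.0015, 0, 1, 0, 0, 0.0015, 0, 1, 0, 0, 0, 0, 1, 0, 0, 0, 0]'

```text
t: 27.35
tool_pos: [0.5181, -0.1748, 0.0811]
orientation: [-3.137, -0.168, 0.0]
force: [0.5, -0.2, -2.8]
opening: 0.0108
```

Emit:
jog_arm --commands '[1, 0, 0, 0.001, 0, 1, 0, 0, 0, 0]'

```text
t: 27.52
tool_pos: [0.5184, -0.1751, 0.081]
orientation: [3.137, 0.168, 0.001]
force: [-2.3, 0.1, 4.4]
opening: 0.0108
```

```bash
python3 - <<'E'
from h import *
st()
E
```

```text
t 27.52 tcp [ 0.5184 -0.1751  0.081 ] yaw 6.14 tilt [ 0.  0. -1.] F [-2.3  0.1  4.4] T [0.05 0.48 0.02] op 0.0108 q [-0.42  0.06  1.76 -0.    1.32 -0.53]
```

Emit:
jog_arm --commands '[0.7, 0, 0, 0, 0, 0.5, 0, 0, 0, 0, 0.3, 0, 0, 0, 0, 0.1, 0, 0, 0, 0, 0, 0, 0, 0, 0, 0, 0, 0, 0, 0]'

```text
t: 28.02
tool_pos: [0.5181, -0.1748, 0.08]
orientation: [-3.137, -0.168, 0.0]
force: [0.1, 0.7, 0.1]
opening: 0.0423
```

Emit:
jog_arm --commands '[0, 0, 0, -0.005, 0, 0, 0, 0, -0.01, 0, 0, 0, 0, -0.02, 0, 0, 0, 0, -0.03, 0, 0, 0, 0, -0.03, 0, 0, 0, 0, -0.025, 0, 0, 0, 0, 0, 0, 0, 0, 0, 0, 0]'

```text
t: 28.68
tool_pos: [0.5197, -0.1755, 0.2035]
orientation: [3.135, 0.168, 0.008]
force: [-0.2, -0.9, -0.8]
opening: 0.0467
```

```bash
python3 - <<'E'
from h import *
st()
d=shot('wrist','w22')
s=shot('scene')
cv2.imwrite('pics/s22.png',cv2.resize(s['img'][150:290,310:450],None,fx=4.2,fy=4.2,interpolation=cv2.INTER_CUBIC))
E
```

```text
t 28.68 tcp [ 0.5197 -0.1755  0.2035] yaw 6.14 tilt [ 0.005  0.003 -1.   ] F [-0.2 -0.9 -0.8] T [-0.08  0.06  0.  ] op 0.0467 q [-0.42 -0.02  1.62 -0.    1.54 -0.53]
```

View pics/w22.png

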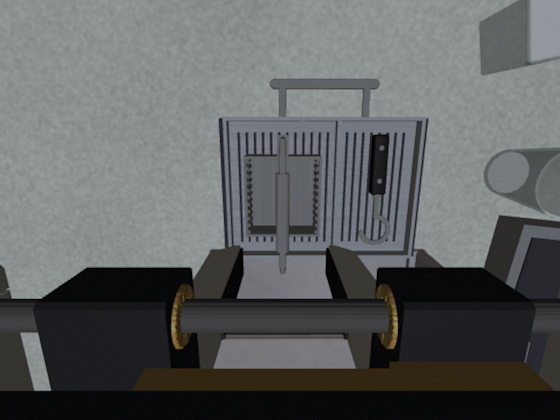

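Emit:
jog_arm --commands '[0.5, 0.0096, -0.0301, 0, 0, 1, 0.0096, -0.0301, 0, 0, 1, 0.0096, -0.0301, 0, 0, 1, 0.0096, -0.0301, 0, 0, 1, 0.0096, -0.0301, 0, 0, 1, 0, 0, 0.03, 0, 1, 0, 0, 0.035, 0, 1, 0, 0, 0.035, 0, 1, 0, 0, 0.035, 0, 1, 0, 0, 0, 0, 1, 0, 0, 0, 0]' --grip_force 10

```text
t: 29.7
tool_pos: [0.5465, -0.0196, 0.0621]
orientation: [-3.136, -0.168, 0.012]
force: [0.2, -0.6, 0.4]
opening: 0.0003
```

```bash
python3 - <<'E'
from h import *
st()
d=shot('wrist','w23')
s=shot('scene');t=shot('top')
cv2.imwrite('pics/s23.png',cv2.resize(s['img'][150:290,310:450],None,fx=4.2,fy=4.2,interpolation=cv2.INTER_CUBIC))
h=pin(t,'shelf_handle')+pin(s,'shelf_handle');print(h)
print([at_z(t,u,v,.027).round(4) for a,u,v in pin(t,'shelf_handle')[:1]],[at_z(s,u,v,.027).round(4) for a,u,v in pin(s,'shelf_handle')[:1]])
E
```

```text
t 29.7 tcp [ 0.5465 -0.0196  0.0621] yaw 6.14 tilt [-0.007 -0.002 -1.   ] F [ 0.2 -0.6  0.4] T [ 0.    0.04 -0.04] op 0.0003 q [-0.13  0.09  1.76 -0.    1.29 -0.24]
[(0.31, 374.5, 158.7), (0.9, 324.2, 219.7)]
[array([ 0.6321, -0.2086,  0.027 ])] [array([ 0.5461, -0.0537,  0.027 ])]
```

View pics/w23.png

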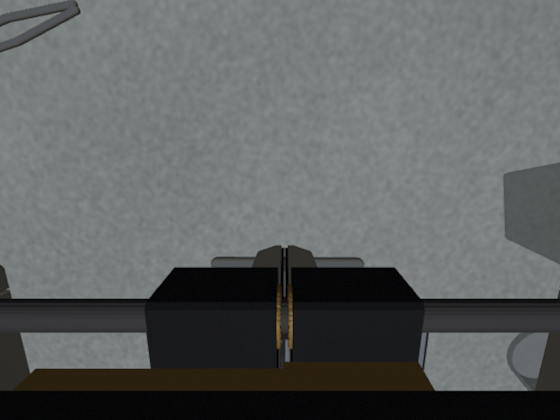

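View pics/s23.png

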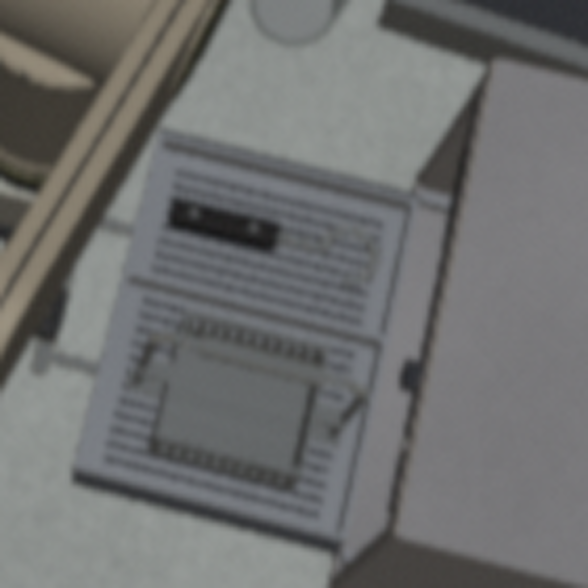

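```bash
python3 - <<'E'
from h import *
st()
d=shot('wrist')
s=robot.read_state();M=R.from_rotvec(s['orientation']).as_matrix()
for u,v in [(230,257),(230,262.5),(230,268),(350,263)]:
    p=at_z(d,u,v,.027);print(p.round(4),(M.T@(p-s['tool_pos'])).round(4))
print(proj(d,s['tool_pos']+M@[0,.0075,-.028]))
print(proj(d,s['tool_pos']+M@[0,-.0075,-.028]))
E
```

```text
t 30.05 tcp [ 0.5513 -0.0203  0.0672] yaw 6.13 tilt [ 0.003  0.001 -1.   ] F [ 0.9 -0.5  0.1] T [-0.06  0.07 -0.05] op 0.0006 q [-0.13  0.09  1.76  0.    1.29 -0.24]
[ 0.5117 -0.0516  0.027 ] [-0.0424  0.0269  0.0397]
[ 0.512  -0.0563  0.027 ] [-0.0426  0.0317  0.0397]
[ 0.5123 -0.0611  0.027 ] [-0.0428  0.0364  0.0397]
[ 0.6083 -0.0465  0.027 ] [0.0542 0.0322 0.04  ]
(np.float64(282.62134458528334), np.float64(270.2105824658598))
(np.float64(282.6111632401088), np.float64(245.77127848077848))
```

Emit:
jog_arm --commands '[1, 0.003, 0, 0.03, 0, 1, 0, 0, 0.03, 0, 1, 0, 0, 0.019, 0, 1, 0, 0, 0, 0, 1, 0, 0, 0, 0, 1, 0, 0.006, 0, 0, 1, 0, 0.006, 0, 0, 1, 0, 0.003, 0, 0, 1, 0, 0, 0, 0]'

```text
t: 30.85
tool_pos: [0.5559, -0.0359, -0.0122]
orientation: [3.136, 0.167, 0.004]
force: [-0.3, -0.1, 0.7]
opening: 0.0003
```

```bash
python3 - <<'E'
from h import *
st()
d=shot('wrist','w24');s=shot('scene')
cv2.imwrite('pics/s24.png',cv2.resize(s['img'][130:290,290:450],None,fx=3.7,fy=3.7,interpolation=cv2.INTER_CUBIC))
E
```

```text
t 30.85 tcp [ 0.5559 -0.0359 -0.0122] yaw 6.09 tilt [ 0.003  0.001 -1.   ] F [-0.3 -0.1  0.7] T [-0.03  0.03 -0.02] op 0.0003 q [-0.16  0.2   1.79 -0.    1.14 -0.26]
```

View pics/w24.png

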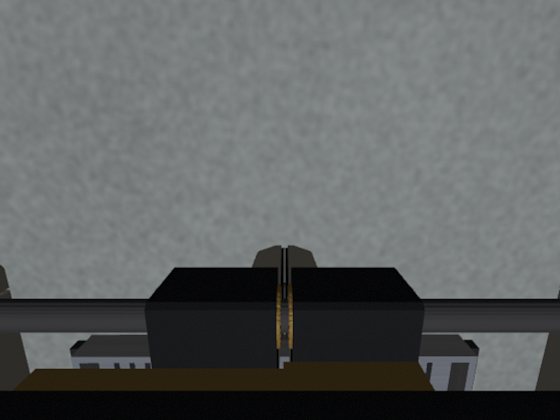

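View pics/s24.png

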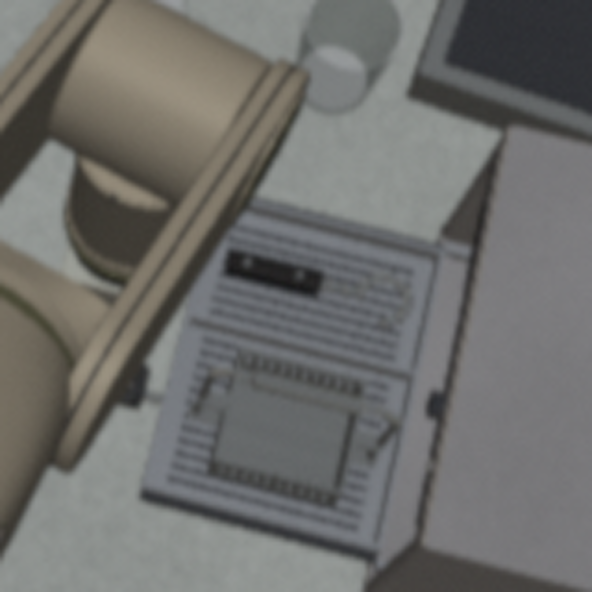

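```bash
python3 - <<'E'
from h import *
t=shot('top','t25');s=shot('scene','s25')
# t12: TCP (.6238,-.1138,.1803); cylinder visible centre
for d,px in ((t,(387,100)),(s,(405,78))):
    for z in (.3,.4,.5,.6): print(z,at_z(d,*px,z).round(3))
E
```

```text
0.3 [ 0.71  -0.187  0.3  ]
0.4 [ 0.682 -0.166  0.4  ]
0.5 [ 0.654 -0.144  0.5  ]
0.6 [ 0.626 -0.122  0.6  ]
0.3 [ 0.844 -0.118  0.3  ]
0.4 [ 0.775 -0.116  0.4  ]
0.5 [ 0.706 -0.114  0.5  ]
0.6 [ 0.638 -0.112  0.6  ]
```

View pics/t25.png

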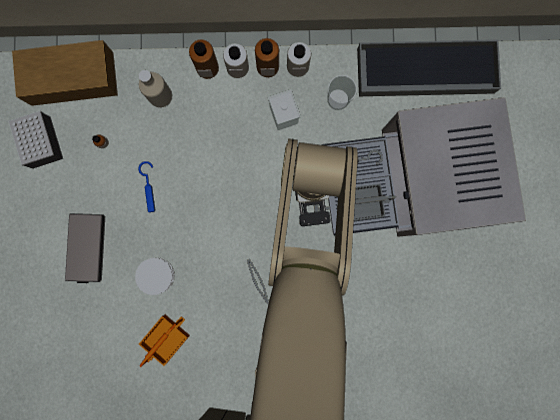

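Emit:
jog_arm --commands '[1, 0, 0.003, 0, 0, 1, 0, 0.004, 0, 0, 1, 0, 0.006, 0, 0, 1, 0, 0.008, 0, 0, 1, 0, 0.009, 0, 0, 1, 0, 0.009, 0, 0, 1, 0, 0.009, 0, 0, 1, 0, 0.009, 0, 0, 1, 0, 0.009, 0, 0, 1, 0, 0.009, 0, 0, 1, 0, 0.009, 0, 0, 1, 0, 0.009, 0, 0, 1, 0, 0.009, 0, 0, 1, 0, 0.009, 0, 0, 1, 0, 0.008, 0, 0, 1, 0, 0.006, 0, 0, 1, 0, 0.004, 0, 0, 1, 0, 0.002, 0, 0, 1, 0, 0, 0, 0]'

```text
t: 32.63
tool_pos: [0.5685, -0.1655, -0.0139]
orientation: [3.137, 0.168, 0.0]
force: [0.6, -0.1, -0.5]
opening: 0.0006
```

```bash
python3 - <<'E'
from h import *
st()
d=shot('wrist','w26');s=shot('scene','s26')
t=shot('top')
cv2.imwrite('pics/t26.png',cv2.resize(t['img'][90:250,290:450],None,fx=3.7,fy=3.7,interpolation=cv2.INTER_CUBIC))
E
```

```text
t 32.63 tcp [ 0.5685 -0.1655 -0.0139] yaw 6.12 tilt [ 0.  0. -1.] F [ 0.6 -0.1 -0.5] T [-0.08 -0.02  0.05] op 0.0006 q [-0.37  0.29  1.69 -0.    1.16 -0.48]
```

View pics/t26.png

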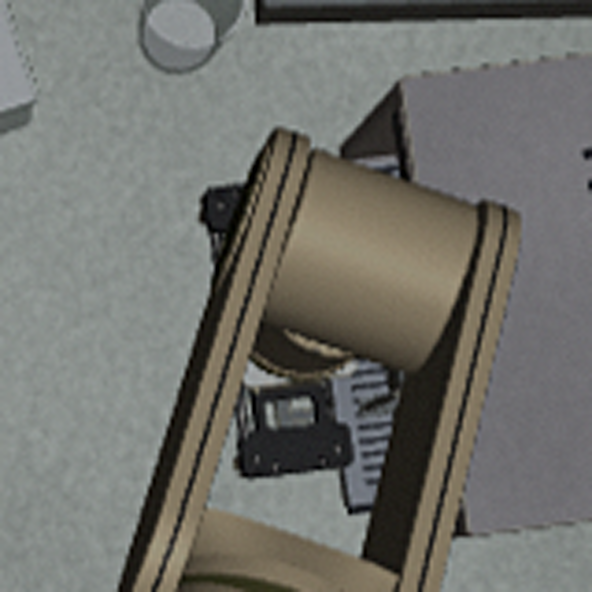

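View pics/s26.png

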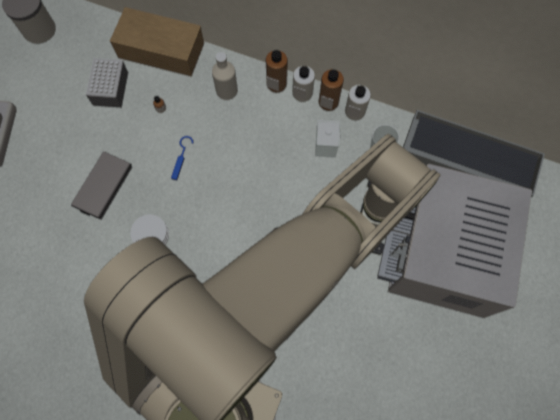

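Emit:
jog_arm --commands '[1, 0, 0.003, 0, 0, 1, 0, 0.005, 0, 0, 1, 0, 0.007, 0, 0, 1, 0, 0.007, 0, 0, 1, 0, 0.005, 0, 0, 1, 0, 0.003, 0, 0, 1, 0, 0.002, 0, 0, 1, 0, 0, 0, 0]'

```text
t: 33.45
tool_pos: [0.5719, -0.1976, -0.0138]
orientation: [3.137, 0.167, 0.0]
force: [0.3, 0.5, -0.3]
opening: 0.0007
```

Emit:
jog_arm --commands '[1, 0, 0.002, 0, 0, 1, 0, 0.002, 0, 0, 1, 0, 0, 0, 0]'

```text
t: 33.7
tool_pos: [0.5722, -0.2009, -0.0139]
orientation: [3.137, 0.168, -0.0]
force: [-0.2, -0.5, -0.4]
opening: 0.0004
```

```bash
python3 - <<'E'
from h import *
st()
d=shot('wrist','w27');s=shot('scene')
cv2.imwrite('pics/s27.png',cv2.resize(s['img'][150:310,350:530],None,fx=3.7,fy=3.7,interpolation=cv2.INTER_CUBIC))
E
```

```text
t 33.7 tcp [ 0.5722 -0.2009 -0.0139] yaw 6.14 tilt [-0.  0. -1.] F [-0.2 -0.5 -0.4] T [-0.07  0.1   0.  ] op 0.0004 q [-0.42  0.33  1.64 -0.    1.17 -0.53]
```

View pics/s27.png

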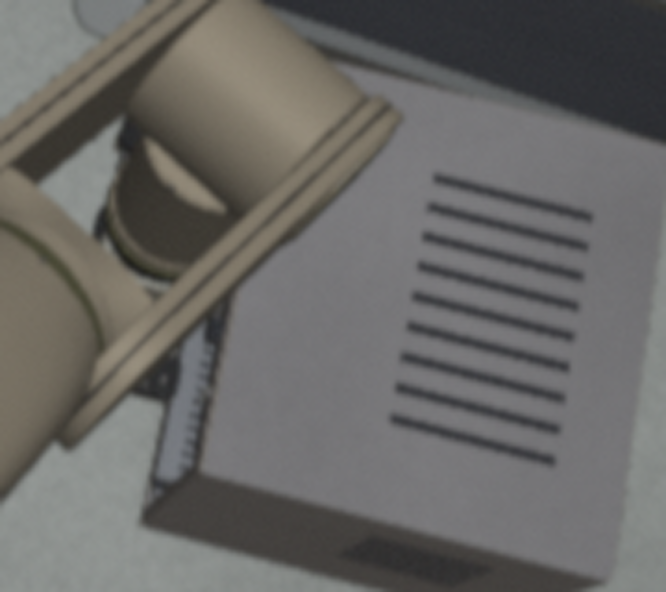

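View pics/w27.png

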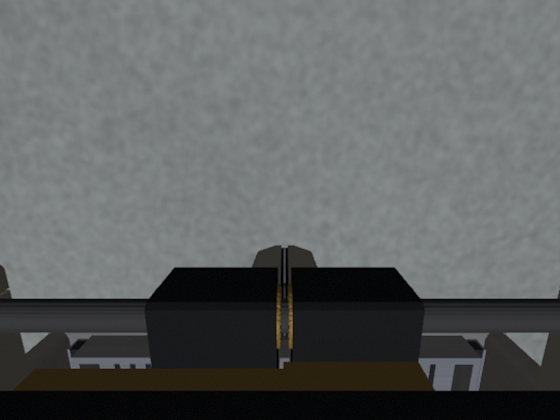

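Emit:
jog_arm --commands '[1, 0, 0.002, 0, 0, 1, 0, 0.001, 0, 0, 1, 0, 0, 0, 0]'

```text
t: 34.05
tool_pos: [0.5722, -0.201, -0.0139]
orientation: [-3.133, -0.169, 0.002]
force: [-2.5, 12.4, 5.9]
opening: 0.0003
```

Emit:
jog_arm --commands '[1, 0, 0.002, 0, 0, 1, 0, 0.001, 0, 0, 1, 0, 0, 0, 0]'

```text
t: 34.3
tool_pos: [0.5721, -0.201, -0.0139]
orientation: [-3.129, -0.17, 0.003]
force: [-5.8, 23.6, 13.1]
opening: 0.0005
```

```bash
python3 - <<'E'
from h import *
st()
d=shot('wrist','w28')
cv2.imwrite('pics/w28c.png',cv2.resize(d['img'][300:400,30:540],None,fx=1.5,fy=3,interpolation=cv2.INTER_CUBIC))
E
```

```text
t 34.3 tcp [ 0.5721 -0.201  -0.0139] yaw 6.21 tilt [-0.002 -0.008 -1.   ] F [-5.8 23.6 13.1] T [ 4.08  0.89 -0.  ] op 0.0005 q [-0.43  0.33  1.64  0.01  1.18 -0.54]
```

View pics/w28c.png

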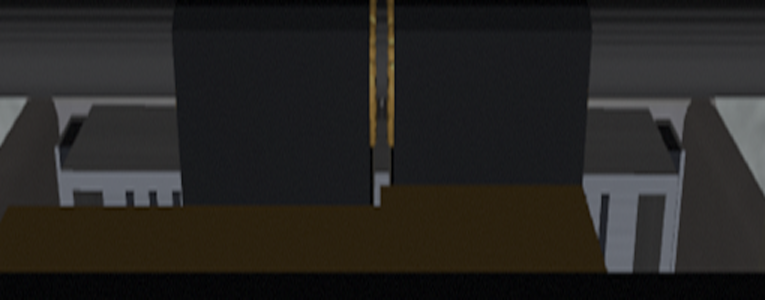

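Emit:
jog_arm --commands '[1, 0, -0.006, 0, 0, 1, 0, -0.01, 0, 0, 1, 0, -0.03, 0, 0, 1, 0, -0.03, 0, 0, 1, 0, -0.02, -0.03, 0, 1, 0, 0, -0.04, 0, 1, 0, 0, -0.04, 0, 1, 0, 0, -0.04, 0, 1, 0, 0, 0, 0, 1, 0, 0, 0, 0]'

```text
t: 35.18
tool_pos: [0.5652, -0.1119, 0.1402]
orientation: [3.134, 0.168, 0.011]
force: [0.6, -0.1, -0.5]
opening: 0.0008
```

```bash
python3 - <<'E'
from h import *
st()
d=shot('wrist','w29');t=shot('top');s=shot('scene','s29')
cv2.imwrite('pics/t29.png',cv2.resize(t['img'][90:250,340:540],None,fx=3.7,fy=3.7,interpolation=cv2.INTER_CUBIC))
E
```

```text
t 35.18 tcp [ 0.5652 -0.1119  0.1402] yaw 6.14 tilt [ 0.007  0.003 -1.   ] F [ 0.6 -0.1 -0.5] T [-0.09  0.07 -0.03] op 0.0008 q [-0.28  0.08  1.63 -0.    1.42 -0.39]
```

View pics/w29.png

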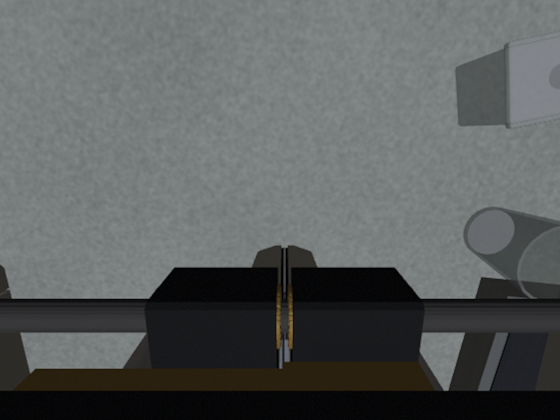

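View pics/t29.png

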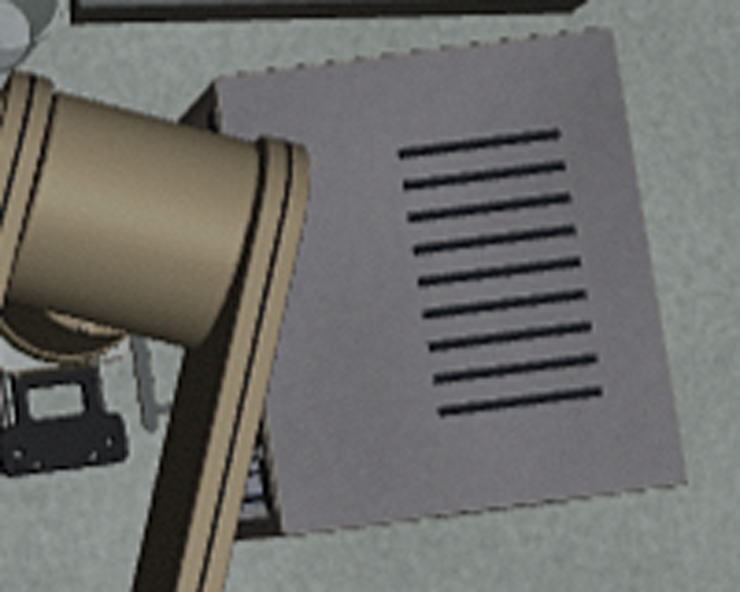

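View pics/s29.png

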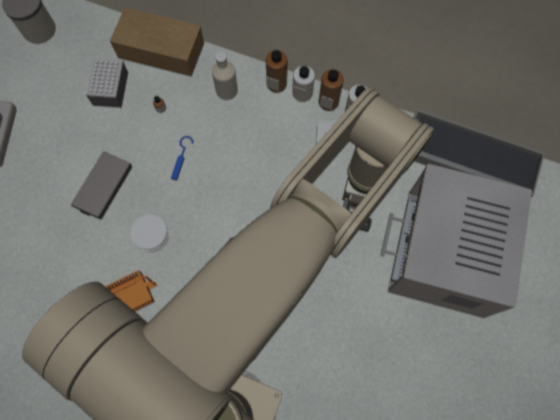

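Emit:
jog_arm --commands '[1, 0, -0.04, 0, 0, 1, 0, -0.04, 0, 0, 1, 0, -0.04, 0, 0, 1, 0, -0.04, 0, 0, 1, 0, -0.04, 0, 0, 1, 0, 0, 0, 0, 1, 0, 0, 0, 0]'

```text
t: 35.92
tool_pos: [0.5395, 0.0894, 0.1339]
orientation: [3.137, 0.174, -0.006]
force: [0.2, -0.1, -0.5]
opening: 0.0007
```

```bash
python3 - <<'E'
from h import *
st()
d=shot('wrist','w30');t=shot('top');s=shot('scene')
cv2.imwrite('pics/t30.png',cv2.resize(t['img'][90:250,340:500],None,fx=3.7,fy=3.7,interpolation=cv2.INTER_CUBIC))
cv2.imwrite('pics/s30.png',cv2.resize(s['img'][150:310,370:530],None,fx=3.7,fy=3.7,interpolation=cv2.INTER_CUBIC))
for c in (t,s):
    for a,u,v in pin(c,'shelf_handle')[:2]: print(a,u,v,at_z(c,u,v,.027).round(4))
E
```

```text
t 35.92 tcp [0.5395 0.0894 0.1339] yaw 6.36 tilt [-0.004 -0.    -1.   ] F [ 0.2 -0.1 -0.5] T [-0.13  0.09 -0.02] op 0.0007 q [ 0.07  0.02  1.7  -0.    1.42 -0.04]
0.66 376.7 184.7 [ 0.5645 -0.2118  0.027 ]
0.62 388.0 237.0 [ 0.5628 -0.2235  0.027 ]
```

View pics/t30.png

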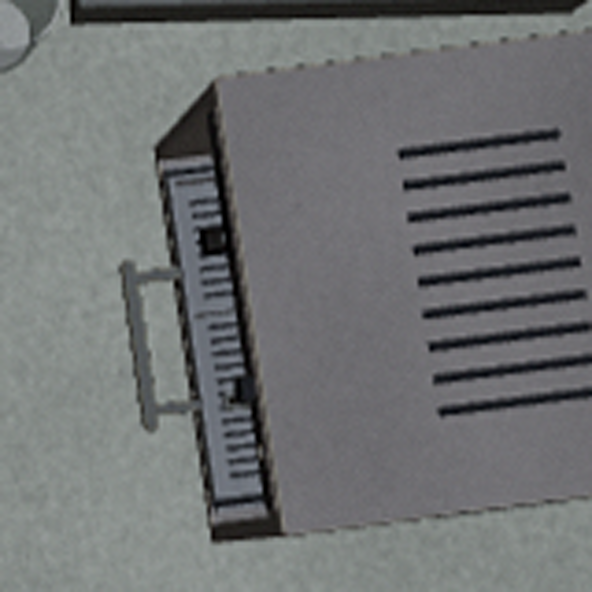

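View pics/s30.png

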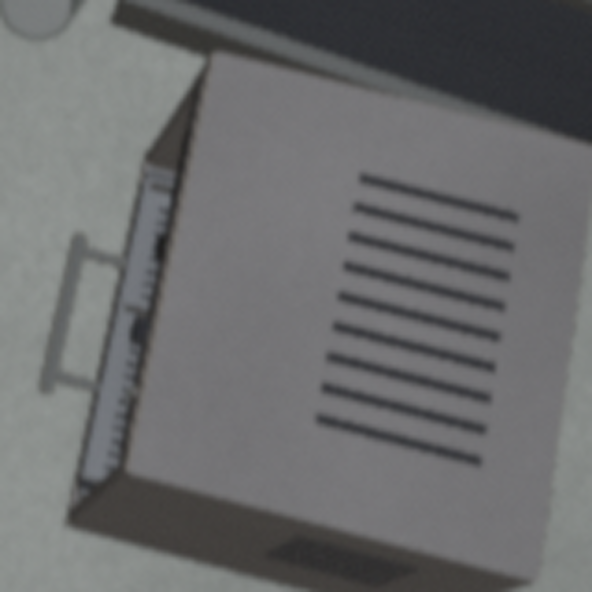

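View pics/w30.png

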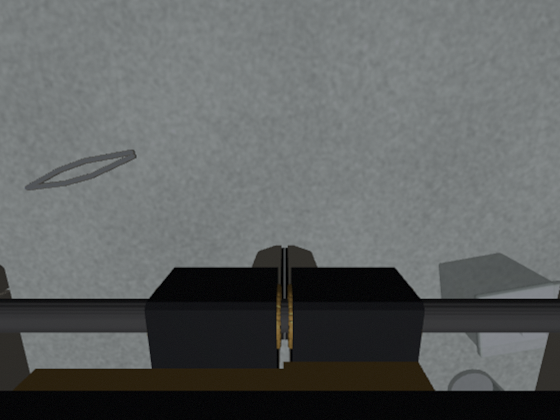

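```bash
python3 - <<'E'
from h import *
t=shot('top')
x=np.array([.107,-.9943,0])
def W(u,v,z): return at_z(t,340+u/3.7,90+v/3.7,z)
a,b=W(127,267,.027),W(150,425,.027); m=(a+b)/2
a0,b0=at_z(t,270+132/3.3,80+297/3.3,.027),at_z(t,270+151/3.3,80+440/3.3,.027);m0=(a0+b0)/2
print(m,m0,'travel',(m-m0)@x)
c1,c2=W(157,155,.004),W(213,540,.004)   # hood foot
h1,h2=W(217,80,.195),W(283,533,.195)
f1,f2=W(163,172,.035),W(212,518,.035)
for n,p in dict(foot1=c1,foot2=c2,top1=h1,top2=h2,front1=f1,front2=f2,bar=m).items(): print(n,p.round(4),'along x',round(float(p@x),4))
print(pin(t,'hook_bay'),pin(t,'lifter_grip'),pin(t,'rack'))
E
```

```text
[ 0.56774624 -0.21376256  0.027     ] [ 0.55026618 -0.04728461  0.027     ] travel 0.16739938712436045
foot1 [ 0.7068 -0.2364  0.004 ] along x 0.3107
foot2 [ 0.4323 -0.2655  0.004 ] along x 0.3102
top1 [ 0.7115 -0.2356  0.195 ] along x 0.3104
top2 [ 0.4327 -0.2644  0.195 ] along x 0.3092
front1 [ 0.688  -0.2337  0.035 ] along x 0.306
front2 [ 0.4469 -0.2583  0.035 ] along x 0.3047
bar [ 0.5677 -0.2138  0.027 ] along x 0.2733
[(0.58, 405.5, 153.5)] [(0.67, 146.4, 197.9), (0.6, 406.5, 150.3)] [(0.59, 164.5, 337.5)]
```

Emit:
jog_arm --commands '[1, 0, 0, -0.04, 0, 1, 0, 0, -0.04, 0, 1, 0, 0, -0.04, 0, 1, 0, 0, -0.04, 0, 1, 0, 0, -0.02, 0, 1, 0, 0.04, 0, 0, 1, 0, 0.04, 0, 0, 1, 0, 0.04, 0, 0, 1, 0, 0.04, 0, 0, 1, 0, 0.04, 0, 0, 1, 0, 0.04, 0, 0, 1, 0, 0.04, 0, 0, 1, 0, 0.03, 0, 0, 1, 0, 0, 0, 0, 1, 0, 0, 0, 0, 1, 0, 0, 0, 0]'

```text
t: 37.7
tool_pos: [0.5742, -0.2206, 0.3161]
orientation: [-3.137, -0.167, 0.0]
force: [-0.7, -0.3, 0.1]
opening: 0.0004
```

```bash
python3 - <<'E'
from h import *
st()
d=shot('wrist','w31')
E
```

```text
t 37.7 tcp [ 0.5742 -0.2206  0.3161] yaw 6.09 tilt [-0.    -0.001 -1.   ] F [-0.7 -0.3  0.1] T [-0.11  0.02 -0.01] op 0.0004 q [-0.45  0.16  1.23  0.    1.76 -0.56]
```

View pics/w31.png

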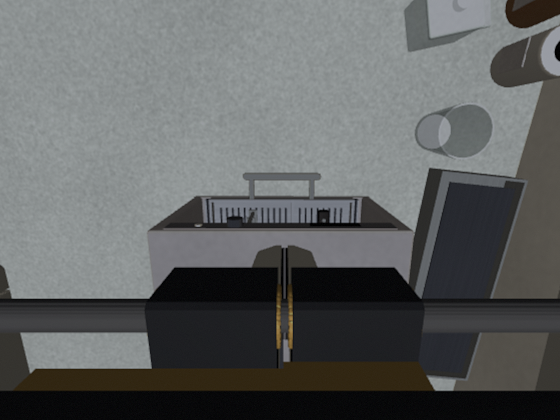

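```bash
python3 - <<'E'
from h import *
d=shot('wrist')
cv2.imwrite('pics/w31c.png',cv2.resize(d['img'][160:250,140:420],None,fx=2.8,fy=5,interpolation=cv2.INTER_CUBIC))
E
```

```text
(no output)
```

View pics/w31c.png

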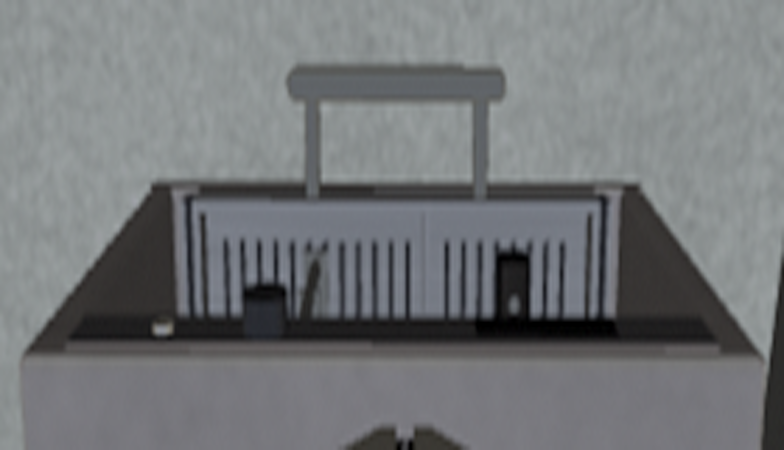

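```bash
python3 - <<'E'
from h import *
d=shot('wrist')
x=np.array([.107,-.9943,0])
def W(u,v,z): return at_z(d,140+u/2.8,160+v/5,z)@x
print('foot',W(152,184,0),W(638,184,0),'hoodtop',W(25,355,.195),W(760,360,.195))
for r in (190,195,200): print('shelf front',r,W(200,r,.035),W(600,r,.035))
print('bar',W(395,83,.027),'stem base?',W(312,197,.027))
s=shot('scene')
print(rec(s,'beaker')[:1],rec(s,'staining_jar')[:1],rec(s,'petri_dishes')[:1],rec(s,'slide_box')[:1])
E
```

```text
foot 0.31262112223457234 0.3121459018857303 hoodtop 0.3105110576252283 0.3111934931128753
shelf front 190 0.30748002401989927 0.30711618196859924
shelf front 195 0.30905439193698175 0.3086910372087431
shelf front 200 0.31063132367603796 0.31026845834177474
bar 0.2752790659276368 stem base? 0.3112454739226693
[(0.65, [390, 153, 24, 20])] [(0.62, [327, 139, 27, 42])] [(0.58, [149, 235, 36, 39])] [(0.73, [104, 186, 61, 67])]
```

```bash
python3 - <<'E'
from h import *
st()
print(robot.close_job())
E
```

```text
t 38.1 tcp [ 0.5745 -0.2199  0.3164] yaw 6.2 tilt [ 0.  0. -1.] F [0.4 0.3 0. ] T [-0.05  0.05 -0.01] op 0.0005 q [-0.45  0.16  1.23  0.    1.76 -0.56]
the job is handed in; nothing more can be done
None
```

I finished the job and handed it in at 38 s of the 67 s allowed; the interface gives no verdict, so success rests on my own checks.

**What I did:** I raised the hook about 15 mm, turned it 90° anticlockwise and drew it off the leg. The rack stayed standing on the bench. I laid the hook in the narrow bay, stood the rack in the wide bay, and pushed the shelf in by its handle until it met a firm stop, at about 24 N.

**Last checks:**
- **Shelf:** its front edge measured about 2 mm short of the hood's front in the final wrist picture. The handle bar was 35.7 mm in front of the hood, against the nominal 35 mm.
- **Hook:** after I set it down, its eye was about 49 mm behind the bay's centre and its grip about 31 mm in front of it. It was lying flat.
- **Rack:** it stood upright and centred in the wide bay before the push. With the shelf home, only the end of its bail and the hook's grip can be seen, and both were in place.
- **Beaker, staining jar, petri dishes and slide box:** I saw no contact with any of them. In the last picture all four were still close to where they started, though I did not measure their movement.

**What disagreed:**
- **Finger ends:** they sit about 28 mm short of the stated TCP. My first grasp therefore closed above the hook's grip without touching it, and I went lower, watching the force, and tried again.
- **Shelf edge:** the overhead camera put it about 5 mm short of the hood, while the wrist camera put it about 2 mm short. Both are inside the 8 mm limit.

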